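# Draw the blind plug out of the inclined cell port with the puller

### The arm

A 6-joint arm with a two-finger parallel gripper is mounted at the origin on a cart in front of the work surface, level with it; the furniture and walls round the work are solid. World frame = base frame: x ahead of the robot, y to its left, z up, the work surface at z = 0. Lengths are in m, angles in rad, forces in N, time in s.
With the tool pointing down it reaches from about 0.375 to 0.975 m from the base axis. Payload 3.8 kg.
Tool frame: the origin (TCP) lies between the finger pads; the fingertips stand 22 mm ahead of it and the grasp point (between the pads) lies 3 mm ahead of it (bot.finger_overhang is the distance from the TCP to the fingertips, in m); x points along the fingers, y is the direction in which the jaws open and shut, and the axes are right-handed (so a half turn about x gives the same grasp; the last joint's range is limited). The gripper opens to 85 mm and grips with 20 to 120 N. Pads are 22 mm wide; open, the fingers measure 114 mm over their backs; the gripper's body (76 mm by 85 mm) begins 54 mm behind the grasp point. The pads swing forward as they close: fully open they stand 13 mm farther back than shut.
Start: joints at [1.174, 0.264, 1.604, -0, 1.274, -0.037], TCP at [0.238, 0.632, 0.253] pointing down, gripper open.
Joint ranges: [-2.63, 2.63], [-0.94, 2.18], [0.31, 2.57], [-1.31, 4.45], [0, 2.66], [-2.55, 2.55]. Speed limits (rad/s): [2.57, 2.57, 3.14, 3.14, 3.14, 3.14].

### API

Orientations are given as a rotation vector (axis times angle).
In Python, from workcell import bot gives the robot as it stands. The module is installed in compiled form; this text tells all that it offers.
- The arm moves only by the tool arm_command, never from a script. Its argument "series" is a list that holds one entry, the list of rows, each a list of 7 numbers: the turn, a rotation vector about the tool's x, y, z in rad, then the shift along the tool's x, y, z in cm, then the opening, from 0 (shut) to 1 (fully open). In form: [[[rx, ry, rz, x, y, z, grip], ...]]. A call has 1 to 10 rows; each row shifts and turns the pose as measured when the row begins, along the tool's axes as they then stand; what a row does not reach is not made up. A row lasts 1/10 s, in which the tool goes at most 50 mm and 8.59 degrees, less where a joint would pass 70% of its speed; a pose out of reach is approached as far as the arm can. A call is refused whole if a number of a shift passes 5 or a number of a turn 0.15, either way. A call with a gripper value outside its range is refused whole. The fingers move at their own pace and stop on an object; "newtons" is the grip in N (left out, the last holds). Time passes only in rows, so rows that do not move let the fingers close. It gives the time, the measured TCP pose, the force and the opening at its end, in the units of the state.
- bot.read_state(): the state, without advancing time (a new reading comes with each control period).
- bot.read_camera(name): name is "side" or "top" or "wrist"; returns (picture, depth): 400x640x3 uint8, blue, green, red; 400x640 float32, m along the optical axis (not along the pixel's ray), 0 where there is no reading.
- bot.camera_info(name): a dict with "K" (3x3 intrinsics, pixels), "dist_coeffs" ([k1, k2, p1, p2, k3] as OpenCV has them; the pictures are not rectified), "extrinsics" (4x4, takes a point from camera to world coordinates). Camera axes: x right, y down, z forward; pixel columns grow to the right and rows downward; lengths in m; the calibration is good to about 2 mm. A picture is of the moment at which its call begins: read the wrist's pose just before it. camera_info takes no time and is no camera call; for the wrist camera it gives the pose at the moment of the call.
- bot.finish_job(): hands the job in, once; it reports no verdict.
The state is a dict: "time": time; "q": joint angles; "joint_vel": joint speeds; "joint_torque": joint torques, N m; "tool_pos": TCP position; "tcp_rot": TCP orientation; "wrist_force": force on the tool from outside, world axes, zero at the start; "torque": the same for the moment, N m; "width": opening from 0.0 (shut) to 1.0 (fully open).
Only numpy, scipy, OpenCV 4.12 (cv2) and the standard library are available. Lean on these libraries where they do the work, as an engineer would, in place of code of your own. Each camera call takes 0.05 s, during which the arm holds its last target.

### The job

Swing the keeper bar aside from the sloping port, take the puller out of its stand, put its T-shaped foot down into the slot of the blind plug as far as it goes and lock it with a quarter turn. Then pull the plug straight out along the port's axis, carry it over and set it upright in the square parts tray, letting go only once it stands there; the puller stays locked in the plug. Leave the loose vial and the brass fitting where they are.

Things in the scene. Friction and masses are not known exactly. Their poses are not given: they have to be found in the camera images.
- port: Square aluminium port, 71 x 71 mm outside, well 47 x 47 mm and 31 mm deep, fixed on a grey cell (foot 150 x 112 mm). Its axis leans 30 degrees from vertical toward the robot's side. Origin: centre of the mouth, on the port's face, 72 mm above the worktop; z out of the port along its axis, x up the slope (away from the robot), y level, to the left. The face is the plane z = 0.
- keeper (a joint): Swing (rad) of the steel keeper bar lying corner to corner across the port's mouth. 0: over the plug's middle, covering the slot; range -1.55 to 1.55. Turns about an axis parallel to the port's z through keeper_pivot; about 1 N at the knob moves it, and it stays put. Positive: the knob goes toward the port's +y, negative: toward its +x. Either way does; beyond 0.9 the plug can pass.
- keeper_pivot (a point): Pivot of the keeper, on the far left corner of the port's face: (29, 29, 2) mm in the port's frame.
- keeper_knob (a point): Middle of the round black knob on the keeper's free end, 79 mm from the pivot axis; 10 mm across at its neck, 15 mm at its head, standing from 7 to 33 mm above the port's face, this point 20 mm above it. The bar is 14 mm wide, 5 mm thick. At joint 0 the knob is at the port's near right corner, at (-27, -27) mm in the port's frame.
- plug: Hollow square steel blind plug 44 x 44 mm, 30 mm high, about 0.2 kg, in the port with its top 1 mm below the port's face and 1.5 mm play all round: fingers cannot take it. Origin: centre of its underside; axes as the port's (z out of the port, x up the slope, y level).
- plug_slot (a point): Centre of the plug's top, in the middle of its slot, 30 mm above its underside. The slot, 34 mm (plug's y) x 16 mm (plug's x), goes through the 8 mm thick top into a hollow 36 x 36 mm whose floor is 24 mm below this point.
- plug_lock (a point): Point on the plug's axis on the underside of its 8 mm top, 22 mm above the plug's underside. Corner pads there, 3 mm deep, leave a cross-shaped recess 14 mm wide: a foot turned 90 degrees (either way) to lie along the plug's x and then lifted rises into it and cannot turn back. Turn it while its underside is on the hollow's floor or less than 4 mm above it.
- puller: Puller 101 mm long, 0.09 kg, upright in its stand. Origin: centre of the underside of its T-foot; z along the shank up to the grip; x along the foot. Foot 28 (x) x 9 (y) x 8 mm high, shank 10 mm thick, stop flange 30 mm across at z = 25 to 29 mm (it meets the plug's top when the foot is fully in), collar at z = 56 to 60 mm, flat black grip z = 59 to 101 mm, 34 (x) x 13 mm (y): pinch across y, at z = 80 mm.
- stand: Fixed grey stand block 60 x 40 mm, 30 mm high, on an 80 x 64 mm foot. Origin: centre of its underside. The puller's foot stands in a slot 33 (x) x 12 (y) mm, open at the top, its floor 6 mm above the worktop.
- tray: Shallow square open steel tray, 84 x 84 x 14 mm high, walls and floor 4 mm thick, inside 76 x 76 mm. Loose, 0.4 kg. Origin: centre of its underside.
- vial: Bystander: capped glass vial standing alone near the table edge, 28 mm across, 56 mm high. Origin: centre of its underside.
- fitting: Bystander: small brass fitting, 15 mm across, 25 mm high, standing. Origin: centre of its underside.

How it is judged:
By the outcome, as a careful person would: the job done as asked, in the order asked, and still so for the second after the job is handed in, with the robot touching nothing.
It also fails if it takes over 58 s, if anything falls off the work surface, if the arm or the gripper's body presses on something with over 40 N, if the wrist force passes 120 N, or if a joint passes its speed limit or range.

## Working session

There is one attempt and no reset: what is moved stays moved. The work goes in short steps, Python scripts to look and compute and a tool call to move; the robot and the scene stay as the last step left them, time stands still between calls to the robot, and variables do not carry over. Pictures are saved under pics/ and viewed, and the job is handed in when it is done.

Besides the shell and the picture viewer there is one more tool, called after "Emit:" as name([rows], argument=value, ...), one row to a line, values as JSON. arm_command: Moves the arm, as the interface text tells. Its arguments: {"type":"object","properties":{"series":{"type":"array"},"newtons":{"type":"number"}},"required":["series"]}

```bash
mkdir -p pics
cat > h.py <<'E'
import numpy as np, cv2, pickle
from scipy.spatial.transform import Rotation as R
from workcell import bot
def snap(name,tag):
    info=bot.camera_info(name); im,d=bot.read_camera(name)
    pickle.dump((info,im,d),open(f'pics/{tag}.pkl','wb')); cv2.imwrite(f'pics/{tag}.png',im); return info,im,d
def load(tag): return pickle.load(open(f'pics/{tag}.pkl','rb'))
def ray(info,uv):
    uv=np.array(uv,float).reshape(-1,1,2)
    p=cv2.undistortPoints(uv,np.array(info['K'],float),np.array(info['dist_coeffs'],float)).reshape(-1,2)
    E=np.array(info['extrinsics']); d=np.c_[p,np.ones(len(p))]@E[:3,:3].T
    return E[:3,3],d
def onz(info,uv,z):
    o,d=ray(info,uv); return o+d*((z-o[2])/d[:,2])[:,None]
def atdepth(info,d,uv):
    o,r=ray(info,uv); return np.array([o+r[i]*d[int(v),int(u)] for i,(u,v) in enumerate(uv)])
def proj(info,P):
    E=np.linalg.inv(np.array(info['extrinsics'])); rv,_=cv2.Rodrigues(E[:3,:3])
    return cv2.projectPoints(np.array(P,float).reshape(-1,3),rv,E[:3,3],np.array(info['K'],float),np.array(info['dist_coeffs'],float))[0].reshape(-1,2)
def cloud(info,d):
    v,u=np.mgrid[0:400,0:640]; o,r=ray(info,np.c_[u.ravel(),v.ravel()])
    return (o+r*d.ravel()[:,None]).reshape(400,640,3)
E
python3 - <<'E'
from h import *
print(bot.read_state())
for n in ['side','top','wrist']:
    i,im,d=snap(n,n+'0'); print(n,i['K'],i['dist_coeffs'],np.round(i['extrinsics'],3).tolist(),(d>0).mean())
E
```

```text
{'time': 0.0, 'q': array([ 1.17410217e+00,  2.64737001e-01,  1.60537042e+00,  1.07099845e-05,
        1.27368458e+00, -3.69022912e-02]), 'joint_vel': array([-0.00184192, -0.00077865, -0.00168911,  0.00100756, -0.00182714,
       -0.00132776]), 'joint_torque': array([-1.17214979e-03, -5.15120137e+01, -3.67304778e+01, -1.39841550e-04,
        1.33248285e-02,  7.54050433e-06]), 'tool_pos': array([0.23739274, 0.63115692, 0.25197478]), 'tcp_rot': array([ 0.28063243,  1.55278159, -0.28401798]), 'wrist_force': array([ 0.49929968,  0.74530189, -0.31131288]), 'torque': array([-0.01001674,  0.00869088, -0.04953844]), 'width': 1.0015808058601223}
side [[362.47402047   0.         313.14288909]
 [  0.         362.47402047 200.00399832]
 [  0.           0.           1.        ]] [-0.01911174  0.          0.          0.          0.        ] [[-0.481, 0.621, -0.618, 1.143], [0.876, 0.342, -0.339, 0.362], [0.001, -0.705, -0.709, 0.816], [0.0, 0.0, 0.0, 1.0]] 0.9951796875
top [[490.0927046    0.         314.9197161 ]
 [  0.         490.0927046  195.02179959]
 [  0.           0.           1.        ]] [0.03082393 0.         0.         0.         0.        ] [[-0.126, -0.969, 0.211, 0.282], [-0.992, 0.123, -0.024, 0.003], [-0.003, -0.212, -0.977, 1.126], [0.0, 0.0, 0.0, 1.0]] 0.99571484375
wrist [[346.13868431   0.         315.65875213]
 [  0.         346.13868431 194.50515386]
 [  0.           0.           1.        ]] [-0.05562993  0.          0.          0.          0.        ] [[0.352, 0.884, 0.307, 0.159], [0.936, -0.332, -0.118, 0.661], [-0.003, 0.329, -0.944, 0.373], [0.0, 0.0, 0.0, 1.0]] 0.99586328125
```

View pics/side0.png

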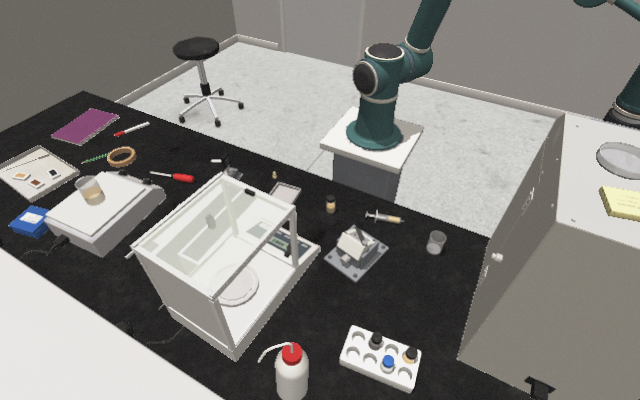

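View pics/top0.png

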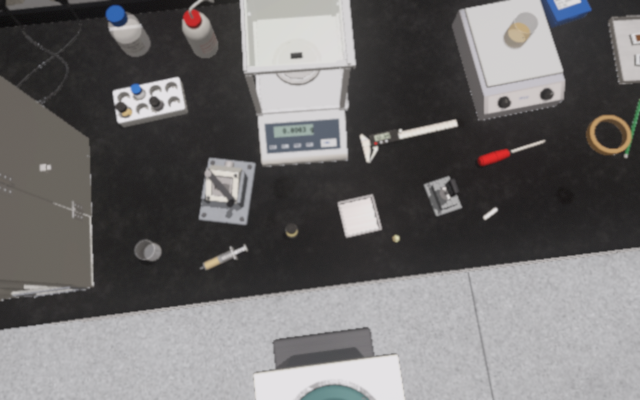

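View pics/wrist0.png

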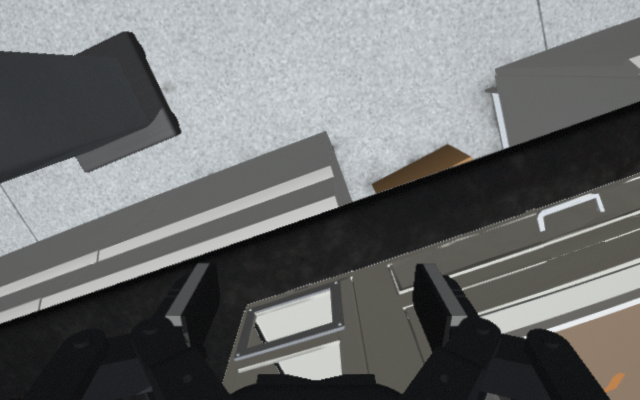

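Run:
```python
from h import *
i,im,d=load('top0'); P=cloud(i,d)
c=cv2.resize(im[150:250,180:280],None,fx=6,fy=6,interpolation=cv2.INTER_CUBIC); cv2.imwrite('pics/z1.png',c)
c=cv2.resize(im[150:250,330:480],None,fx=5,fy=5,interpolation=cv2.INTER_CUBIC); cv2.imwrite('pics/z2.png',c)
for n,u in dict(port=(225,190),tray=(360,215),pull=(447,187),vial=(291,230),fit=(396,238),syr=(225,257),glass=(148,250),cab=(50,180),cabr=(85,180),bal=(300,145),balfr=(297,70),balpost=(345,70),table=(280,190),stand=(435,200)).items(): print(n,np.round(P[u[1],u[0]],3))
i,im,d=load('side0')
c=cv2.resize(im[200:300,300:420],None,fx=6,fy=6,interpolation=cv2.INTER_CUBIC); cv2.imwrite('pics/z3.png',c)
c=cv2.resize(im[140:240,180:310],None,fx=6,fy=6,interpolation=cv2.INTER_CUBIC); cv2.imwrite('pics/z4.png',c)
P2=cloud(i,d); m=(P2[...,0]>0.2)&(P2[...,0]<1)&(np.abs(P2[...,1])<.9)
print(P2[180,620],P2[130,580], P2[180,210])
```

```text
port [0.544 0.171 0.077]
tray [ 0.464 -0.123  0.005]
pull [ 0.489 -0.312  0.077]
vial [0.441 0.038 0.059]
fit [ 0.398 -0.194  0.021]
syr [0.405 0.194 0.021]
glass [ 0.445  0.37  -0.001]
cab [0.577 0.487 0.195]
cabr [0.616 0.488 0.043]
bal [ 0.635 -0.004  0.049]
balfr [ 0.707 -0.015  0.277]
balpost [ 0.702 -0.106  0.264]
table [ 0.547  0.055 -0.   ]
stand [ 0.477 -0.301  0.004]
[0.59046136 0.56629122 0.46909492] [0.47968187 0.51095719 0.47092448] [ 0.73128136 -0.12412249  0.27942774]
```

View pics/z1.png

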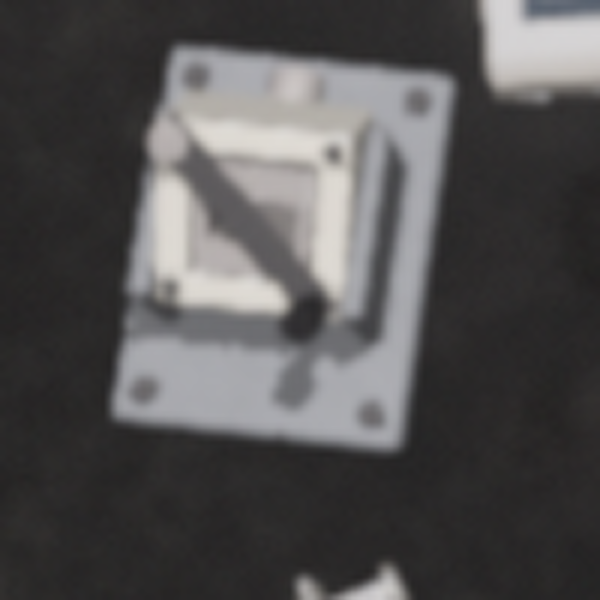

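View pics/z2.png

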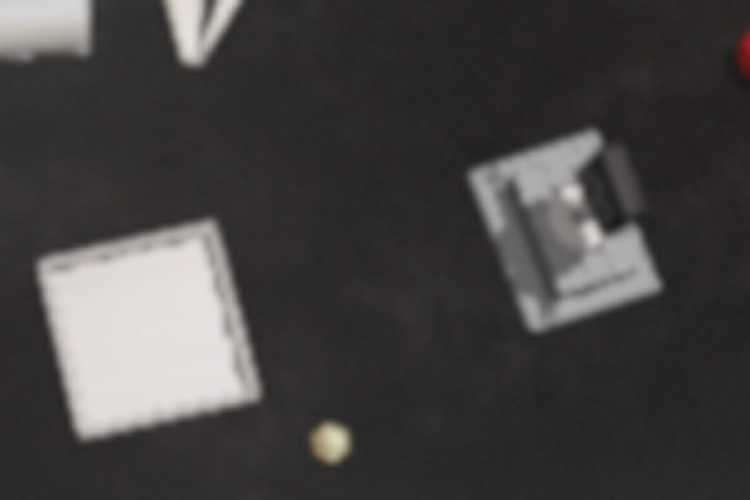

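View pics/z3.png

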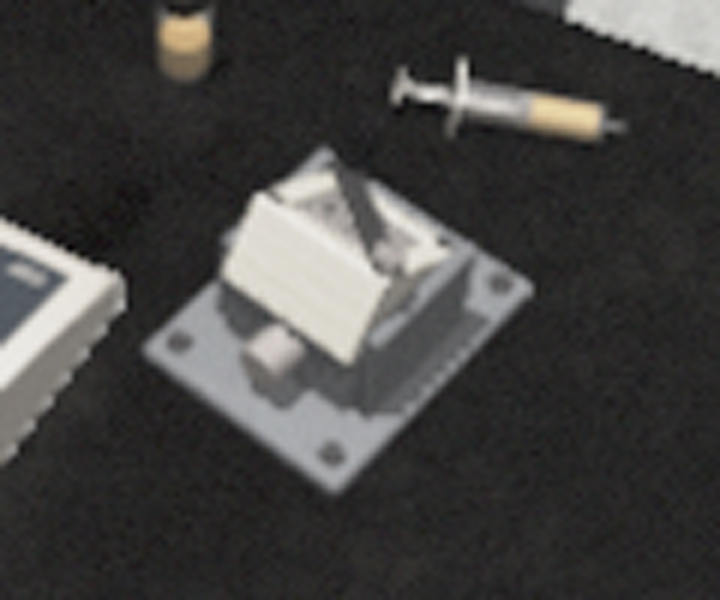

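View pics/z4.png

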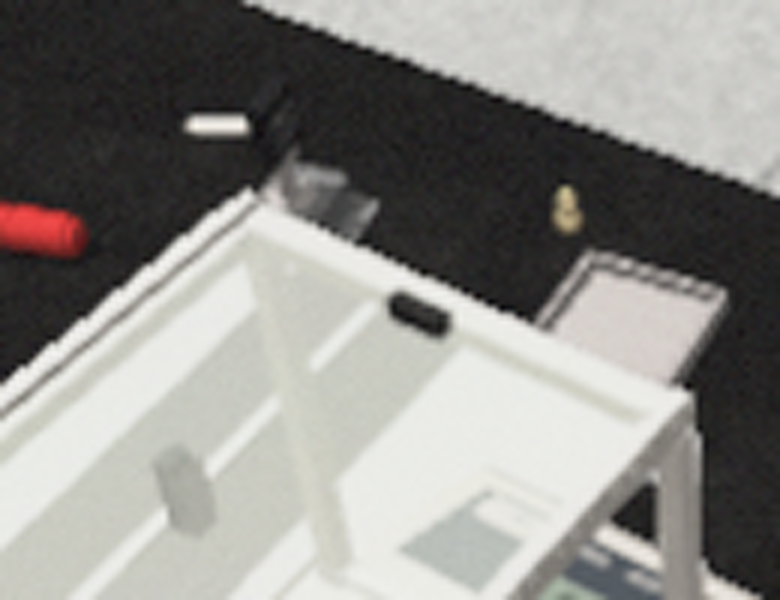

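Run:
```python
from h import *
i,im,d=load('top0'); P=cloud(i,d)
i2,im2,d2=load('side0'); P2=cloud(i2,d2)
A=np.r_[P.reshape(-1,3),P2.reshape(-1,3)]
# cabinet extents
m=(A[:,2]>.15)&(A[:,2]<.6)&(A[:,1]>.25)&(A[:,1]<1)&(A[:,0]>.1)
for y in np.arange(.3,1,.05):
    s=A[m&(abs(A[:,1]-y)<.025)]
    if len(s): print('y%.2f'%y,len(s),s.min(0).round(3),s.max(0).round(3))
m=(A[:,2]>.03)&(A[:,2]<.6)&(A[:,1]>-.3)&(A[:,1]<.3)&(A[:,0]>.3)
for y in np.arange(-.3,.3,.05):
    s=A[m&(abs(A[:,1]-y)<.025)&(A[:,0]>.58)]
    if len(s): print('bal y%.2f'%y,len(s),s.min(0).round(3),s.max(0).round(3))
# table objects in top: hsv masks
R_=np.array(bot.read_state()['tcp_rot']); print(R.from_rotvec(R_).as_matrix().round(3))
# port face pixels
def plane(Q):
    c=Q.mean(0); return c,np.linalg.svd(Q-c)[2][2]
w=(P[...,0]>.47)&(P[...,0]<.63)&(P[...,1]>.1)&(P[...,1]<.25)&(P[...,2]>.04)&(im.min(2)>190)
Q=P[w]; c,n=plane(Q); print(len(Q),c,n)
t=(abs(P[...,0]-.464)<.07)&(abs(P[...,1]+.123)<.07)&(P[...,2]<.03)&(im.min(2)>110)
cn=max(cv2.findContours(t.astype('uint8'),0,1)[0],key=cv2.contourArea)[:,0]
W=onz(i,cn.astype(float),.014)[:,:2].astype('float32'); print('tray',cv2.minAreaRect(W))
t=(im.max(2)>70)&(abs(P[...,0]-.48)<.1)&(abs(P[...,1]+.305)<.07)&(P[...,2]<.02)
cn=max(cv2.findContours(t.astype('uint8'),0,1)[0],key=cv2.contourArea)[:,0]
W=onz(i,cn.astype(float),.003)[:,:2].astype('float32'); print('standfoot',cv2.minAreaRect(W))
t=(im.max(2)>70)&(abs(P[...,0]-.53)<.12)&(abs(P[...,1]-.17)<.09)&(im.max(2)<255)&(abs(P[...,0]-.405)>.06)
cn=max(cv2.findContours(t.astype('uint8'),0,1)[0],key=cv2.contourArea)[:,0]
W=onz(i,cn.astype(float),.005)[:,:2].astype('float32'); print('cellfoot',cv2.minAreaRect(W))
```

```text
y0.45 183 [0.217 0.437 0.219] [0.601 0.475 0.6  ]
y0.50 24714 [0.23  0.475 0.15 ] [0.727 0.525 0.6  ]
y0.55 10282 [0.252 0.525 0.15 ] [0.728 0.575 0.6  ]
y0.60 6879 [0.214 0.575 0.15 ] [0.727 0.625 0.51 ]
y0.65 3122 [0.26  0.625 0.15 ] [0.727 0.675 0.448]
y0.70 1401 [0.721 0.675 0.15 ] [0.76  0.725 0.299]
y0.75 222 [0.721 0.725 0.15 ] [0.726 0.75  0.209]
bal y-0.30 460 [ 1.059 -0.3    0.219] [ 1.14  -0.275  0.23 ]
bal y-0.25 1310 [ 1.059 -0.275  0.221] [ 1.17  -0.225  0.23 ]
bal y-0.20 1920 [ 1.059 -0.225  0.219] [ 1.199 -0.175  0.231]
bal y-0.15 3049 [ 0.713 -0.175  0.038] [ 1.226 -0.125  0.29 ]
bal y-0.10 9464 [ 0.594 -0.125  0.03 ] [ 1.224 -0.075  0.291]
bal y-0.05 9562 [ 0.595 -0.075  0.03 ] [ 1.195 -0.025  0.299]
bal y-0.00 11267 [ 0.599 -0.025  0.03 ] [1.166 0.025 0.298]
bal y0.05 11917 [0.601 0.025 0.03 ] [1.138 0.075 0.292]
bal y0.10 3268 [0.604 0.075 0.03 ] [1.11  0.125 0.293]
bal y0.15 1037 [0.58  0.125 0.03 ] [1.082 0.175 0.229]
bal y0.20 2731 [0.58  0.175 0.03 ] [1.049 0.225 0.184]
bal y0.25 451 [0.765 0.225 0.03 ] [1.051 0.275 0.121]
[[-0.001  0.352  0.936]
 [-0.002  0.936 -0.352]
 [-1.    -0.002 -0.   ]]
336 [0.55848469 0.17795746 0.07288579] [-0.41380402  0.11635242  0.90289997]
tray ((0.4616487920284271, -0.11922167241573334), (0.08664104342460632, 0.08647619932889938), 5.390163898468018)
standfoot ((0.4852268695831299, -0.32014280557632446), (0.08388186246156693, 0.06813409179449081), 11.235498428344727)
cellfoot ((0.5612385869026184, 0.17947055399417877), (0.11931980401277542, 0.15484552085399628), 76.32540130615234)
```

Run:
```python
from h import *
i,im,d=load('top0'); P=cloud(i,d)
i2,im2,d2=load('side0'); P2=cloud(i2,d2)
for nm,Q in(('top',P.reshape(-1,3)),('side',P2.reshape(-1,3))):
  for z in (.05,.15,.25,.35,.45,.47):
    s=Q[(abs(Q[:,2]-z)<.02)&(Q[:,1]>.4)&(Q[:,1]<.56)&(Q[:,0]>.1)]
    if len(s): print(nm,z,len(s),np.percentile(s,[0,1,5,95],axis=0).round(3).tolist())
c=cv2.resize(im2[0:200,440:640],None,fx=3,fy=3); cv2.imwrite('pics/z5.png',c)
```

```text
top 0.05 2147 [[0.373, 0.4, 0.03], [0.374, 0.402, 0.03], [0.384, 0.415, 0.032], [1.063, 0.547, 0.067]]
top 0.15 1674 [[0.376, 0.484, 0.13], [0.377, 0.485, 0.13], [0.389, 0.486, 0.132], [0.704, 0.489, 0.168]]
top 0.25 2481 [[0.375, 0.47, 0.23], [0.377, 0.479, 0.23], [0.389, 0.485, 0.232], [0.704, 0.489, 0.268]]
top 0.35 1424 [[0.376, 0.479, 0.33], [0.378, 0.481, 0.33], [0.391, 0.483, 0.331], [0.702, 0.489, 0.348]]
side 0.05 868 [[0.376, 0.4, 0.03], [0.385, 0.401, 0.03], [0.43, 0.405, 0.031], [0.817, 0.552, 0.068]]
side 0.15 947 [[0.376, 0.486, 0.13], [0.383, 0.486, 0.131], [0.423, 0.487, 0.132], [0.725, 0.553, 0.168]]
side 0.25 1294 [[0.378, 0.47, 0.23], [0.385, 0.477, 0.23], [0.428, 0.485, 0.231], [0.726, 0.554, 0.268]]
side 0.35 1892 [[0.377, 0.48, 0.33], [0.388, 0.482, 0.33], [0.435, 0.486, 0.332], [0.726, 0.553, 0.368]]
side 0.45 5599 [[0.387, 0.483, 0.43], [0.422, 0.485, 0.431], [0.46, 0.486, 0.434], [0.725, 0.554, 0.47]]
side 0.47 8003 [[0.407, 0.483, 0.45], [0.432, 0.486, 0.451], [0.456, 0.487, 0.456], [0.724, 0.556, 0.483]]
```

View pics/z5.png

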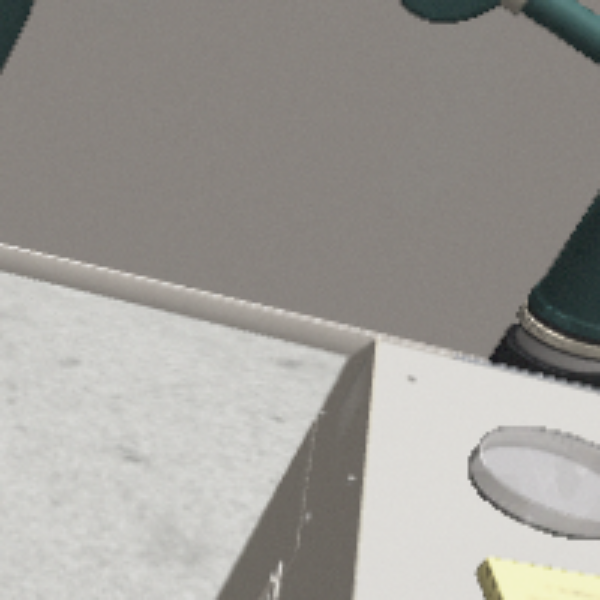

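```bash
cat >> h.py <<'E'
def cur():
    s=bot.read_state(); return np.array(s['tool_pos']),R.from_rotvec(s['tcp_rot']).as_matrix(),s
def rows(p0,M0,p1,M1,n,g):
    rv=R.from_matrix(M0.T@M1).as_rotvec(); st=rv/n; M=M0.copy(); p=p0.copy(); out=[]
    for k in range(n):
        pn=p0+(p1-p0)*(k+1)/n
        sh=M.T@(pn-p)*100
        out.append([round(x,3) for x in st]+[round(x,2) for x in sh]+[g]); M=M@R.from_rotvec(st).as_matrix(); p=pn
    print('rot/row',np.linalg.norm(st).round(3)); 
    for i in range(0,n,10): print('[['+', '.join('['+', '.join('%g'%v for v in r)+']' for r in out[i:i+10])+']]')
def frame(x,z):
    x=np.array(x,float)/np.linalg.norm(x); z=np.array(z,float); z-=x*(x@z); z/=np.linalg.norm(z); return np.c_[x,np.cross(z,x),z]
def down(deg): a=np.radians(deg); return frame([0,0,-1],[np.cos(a),np.sin(a),0])
E
python3 - <<'E'
from h import *
p,M,s=cur()
A=np.array([.16,.43,.30]); B=np.array([.53,.19,.30])
rows(p,M,A,M,5,0); rows(A,M,B,down(-72),10,0)
E
```

```text
rot/row 0.0
[[[0, 0, 0, -0.95, -4.31, -0.03, 0], [0, 0, 0, -0.95, -4.31, -0.03, 0], [0, 0, 0, -0.95, -4.31, -0.03, 0], [0, 0, 0, -0.95, -4.31, -0.03, 0], [0, 0, 0, -0.95, -4.31, -0.03, 0]]]
rot/row 0.09
[[[0.09, 0, 0, 0, -0.94, 4.31, 0], [0.09, 0, 0, 0, -0.55, 4.38, 0], [0.09, 0, 0, 0, -0.16, 4.41, 0], [0.09, 0, 0, 0, 0.24, 4.4, 0], [0.09, 0, 0, -0, 0.63, 4.37, 0], [0.09, 0, 0, -0, 1.02, 4.29, 0], [0.09, 0, 0, -0, 1.4, 4.18, 0], [0.09, 0, 0, -0, 1.77, 4.04, 0], [0.09, 0, 0, -0, 2.12, 3.87, 0], [0.09, 0, 0, -0, 2.46, 3.66, 0]]]
```

Emit:
arm_command([
  [[0,0,0,-1,-4.3,0,0],[0,0,0,-1,-4.3,0,0],[0,0,0,-1,-4.3,0,0],[0,0,0,-1,-4.3,0,0],[0,0,0,-1,-4.3,0,0]],
])

```text
time: 0.65
tool_pos: [0.1602, 0.4257, 0.2958]
tcp_rot: [0.271, 1.556, -0.294]
wrist_force: [1.0, -0.5, 0.7]
width: 0.147
```

Emit:
arm_command([
  [[0.09,0,0,0,-0.9,4.3,0],[0.09,0,0,0,-0.5,4.4,0],[0.09,0,0,0,-0.2,4.4,0],[0.09,0,0,0,0.2,4.4,0],[0.09,0,0,0,0.6,4.4,0],[0.09,0,0,0,1.0,4.3,0],[0.09,0,0,0,1.4,4.2,0],[0.09,0,0,0,1.8,4,0],[0.09,0,0,0,2.1,3.9,0],[0.09,0,0,0,2.5,3.7,0]],
])

```text
time: 1.65
tool_pos: [0.5325, 0.1692, 0.2979]
tcp_rot: [0.989, 1.33, -1.002]
wrist_force: [0.4, 1.2, 0.7]
width: -0.001
```

Run:
```python
from h import *
snap('wrist','w1'); p,M,s=cur(); print(p,M.round(3),s['q'],s['time'])
```

```text
[0.53779403 0.16514176 0.2975049 ] [[ 0.001  0.961  0.277]
 [-0.011  0.277 -0.961]
 [-1.    -0.002  0.011]] [ 0.25977132  0.02798084  1.79094984 -0.01087895  1.32473466 -0.01795556] 1.7
```

View pics/w1.png

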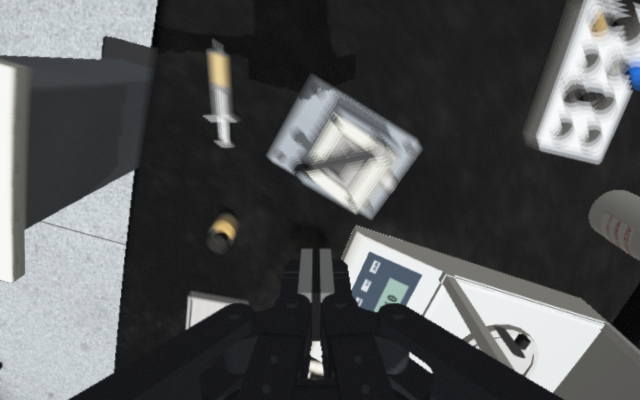

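Run:
```python
from h import *
i,im,d=snap('wrist','w2'); p,M,s=cur(); print(p,s['time'])
c=cv2.resize(im[60:230,250:440],None,fx=4,fy=3.5,interpolation=cv2.INTER_CUBIC); cv2.imwrite('pics/z6.png',c)
```

```text
[0.53487982 0.16721624 0.29732395] 1.75
```

View pics/z6.png

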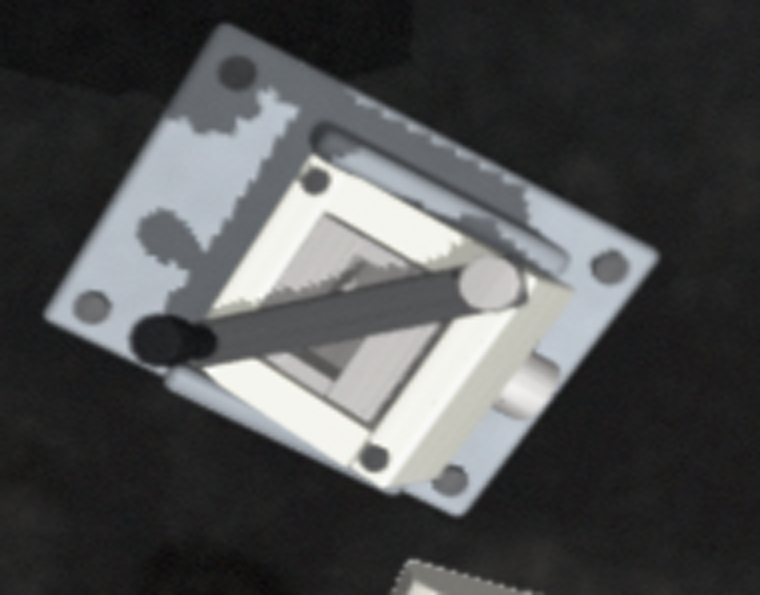

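```bash
cat >> h.py <<'E'
def portframe(yaw):
    a=np.radians(yaw); l=np.radians(30)
    xh=np.array([np.cos(a),np.sin(a),0]); z=-xh*np.sin(l)+np.array([0,0,np.cos(l)]); x=xh*np.cos(l)+np.array([0,0,np.sin(l)])
    return np.c_[x,np.cross(z,x),z]
def onplane(info,uv,p0,n):
    o,d=ray(info,uv); return o+d*(((p0-o)@n)/(d@n))[:,None]
E
python3 - <<'E'
from h import *
i,im,d=load('w2')
f=lambda a:np.array([(250+x/4-.375,60+y/3.5-.36) for x,y in a])
scr=f([(317,180),(375,457)]); foot=f([(222,25),(657,258),(462,515),(47,315)]); well=f([(325,213),(376,427)])
ctr=(scr.mean(0)+well.mean(0))/2
O=onz(i,[ctr],.072)[0]
for yaw in(-12,-14,-16):
    F=portframe(yaw)
    q=(onplane(i,np.r_[scr,well],O,F[:,2])-O)@F; print(yaw,(q*1000).round(1).tolist())
print(O)
for z in(.003,.006,.008,.01):
    W=onz(i,foot,z)[:,:2]; print(z,W.mean(0),[ (np.linalg.norm(W[k]-W[k-1]).round(4), np.degrees(np.arctan2(*(W[k]-W[k-1])[::-1])).round(1)) for k in range(4)])
P=cloud(i,d)
w=(im.min(2)>225); w[:60]=0; w[190:]=0; w[:,:250]=0; w[:,430:]=0
Q=P[w]; Q=Q[(abs(Q[:,:2]-O[:2])<.06).all(1)]; c=np.median(Q,0); Q=Q[abs((Q-c)@portframe(-14)[:,2])<.006]; c=Q.mean(0); n=np.linalg.svd(Q-c)[2][2]; print(len(Q),c,n,np.degrees(np.arctan2(n[1],n[0])), (c-O)@n)
E
```

```text
-12 [[-28.8, 30.0, 0.0], [27.4, -30.0, 0.0], [-21.8, 22.9, -0.0], [23.0, -22.5, 0.0]]
-14 [[-29.9, 29.0, -0.0], [28.4, -29.0, -0.0], [-22.7, 22.2, -0.0], [23.8, -21.7, -0.0]]
-16 [[-31.0, 28.1, -0.0], [29.4, -28.0, -0.0], [-23.5, 21.5, -0.0], [24.5, -20.9, 0.0]]
[0.55695191 0.17908193 0.072     ]
0.003 [0.56232894 0.17674132] [(np.float64(0.1099), np.float64(76.4)), (np.float64(0.1505), np.float64(-14.0)), (np.float64(0.1096), np.float64(-103.7)), (np.float64(0.1502), np.float64(166.1))]
0.006 [0.56198991 0.17725548] [(np.float64(0.1091), np.float64(76.4)), (np.float64(0.1494), np.float64(-14.0)), (np.float64(0.1088), np.float64(-103.7)), (np.float64(0.1491), np.float64(166.1))]
0.008 [0.56176389 0.17759825] [(np.float64(0.1086), np.float64(76.4)), (np.float64(0.1487), np.float64(-14.0)), (np.float64(0.1083), np.float64(-103.7)), (np.float64(0.1484), np.float64(166.1))]
0.01 [0.56153787 0.17794103] [(np.float64(0.1081), np.float64(76.4)), (np.float64(0.1479), np.float64(-14.0)), (np.float64(0.1078), np.float64(-103.7)), (np.float64(0.1477), np.float64(166.1))]
1545 [0.55829265 0.17871094 0.07366135] [ 0.48531122 -0.12190647 -0.86580127] -14.100523484100686 -0.0007424996677748657
```

```bash
cat >> h.py <<'E'
PO=np.array([.557,.179,.072]); PF=portframe(-14)
def pw(x,y,z): return PO+PF@np.array([x,y,z])/1000
E
python3 - <<'E'
from h import *
p,M,s=cur(); print(bot.finger_overhang,p)
T=frame(-PF[:,2],-PF[:,1])
A=pw(-38,-70,110);B=pw(-38,-70,42);C=pw(-38,52,42)
rows(p,M,A,T,6,0); rows(A,T,B,T,2,0); rows(B,T,C,T,10,0)
print(A,B,C)
E
```

```text
0.022 [0.53487982 0.16721624 0.29732395]
rot/row 0.124
[[[0.086, -0.022, 0.086, 2.49, -1.43, 0.16, 0], [0.086, -0.022, 0.086, 2.37, -1.62, 0.24, 0], [0.086, -0.022, 0.086, 2.23, -1.79, 0.34, 0], [0.086, -0.022, 0.086, 2.07, -1.94, 0.46, 0], [0.086, -0.022, 0.086, 1.91, -2.07, 0.59, 0], [0.086, -0.022, 0.086, 1.75, -2.17, 0.73, 0]]]
rot/row 0.0
[[[0, 0, 0, 3.4, -0, 0, 0], [0, 0, 0, 3.4, 0, 0, 0]]]
rot/row 0.0
[[[0, 0, 0, 0, 0, -1.22, 0], [0, 0, 0, 0, 0, -1.22, 0], [0, 0, 0, 0, 0, -1.22, 0], [0, 0, 0, 0, 0, -1.22, 0], [0, 0, 0, 0, 0, -1.22, 0], [0, 0, 0, -0, -0, -1.22, 0], [0, 0, 0, -0, -0, -1.22, 0], [0, 0, 0, 0, 0, -1.22, 0], [0, 0, 0, 0, 0, -1.22, 0], [0, 0, 0, -0, -0, -1.22, 0]]]
[0.45476777 0.1323464  0.14826279] [0.48775783 0.12412106 0.08937307] [0.5172723  0.24249714 0.08937307]
```

Emit:
arm_command([
  [[0.086,-0.022,0.086,2.5,-1.4,0.2,0],[0.086,-0.022,0.086,2.4,-1.6,0.2,0],[0.086,-0.022,0.086,2.2,-1.8,0.3,0],[0.086,-0.022,0.086,2.1,-1.9,0.5,0],[0.086,-0.022,0.086,1.9,-2.1,0.6,0],[0.086,-0.022,0.086,1.8,-2.2,0.7,0],[0,0,0,0,0,0,0],[0,0,0,0,0,0,0]],
])

```text
time: 2.55
tool_pos: [0.4587, 0.1327, 0.1514]
tcp_rot: [1.501, 0.683, -1.008]
wrist_force: [0.5, 1.0, 0.6]
width: -0.001
```

Run:
```python
from h import *
p,M,s=cur(); print(p,((p-PO)@PF*1000).round(1),s['joint_vel'].round(3))
T=frame(-PF[:,2],-PF[:,1]); print(R.from_matrix(M.T@T).as_rotvec().round(3))
rows(p,M,pw(-38,-70,42),T,3,0)
```

```text
[0.45870448 0.13269185 0.15142876] [-33.2 -68.7 110.9] [ 0.017 -0.004  0.041  0.     0.012  0.012]
[0.028 0.001 0.026]
rot/row 0.013
[[[0.009, 0, 0.009, 2.3, -0.1, 0.04, 0], [0.009, 0, 0.009, 2.3, -0.12, 0.04, 0], [0.009, 0, 0.009, 2.3, -0.14, 0.04, 0]]]
```

Emit:
arm_command([
  [[0.009,0,0.009,2.3,-0.1,0,0],[0.009,0,0.009,2.3,-0.1,0,0],[0.009,0,0.009,2.3,-0.2,0.1,0],[0,0,0,0,0,0,0],[0,0,0,0,0,-1.2,0],[0,0,0,0,0,-1.2,0]],
])

```text
time: 3.15
tool_pos: [0.506, 0.1516, 0.1002]
tcp_rot: [1.536, 0.645, -0.987]
wrist_force: [-1.4, -2.0, -0.8]
width: -0.0
```

Run:
```python
from h import *
i,im,d=snap('wrist','w3')
p,M,s=cur(); print(p,((p-PO)@PF*1000).round(1),s['wrist_force'])
```

```text
[0.50748725 0.15393681 0.10122928] [-21.7 -36.3  46.3] [1.31441707 1.50002149 1.20734604]
```

View pics/w3.png

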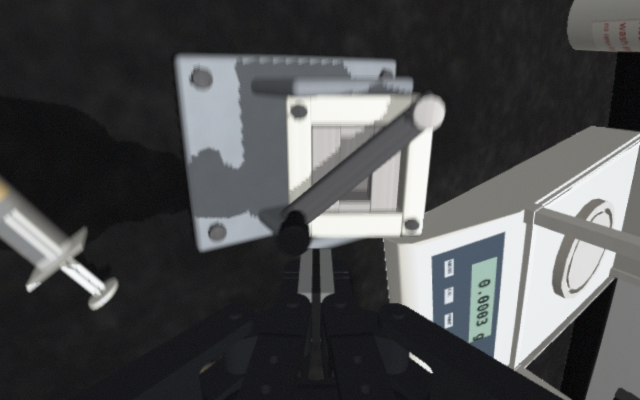

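Emit:
arm_command([
  [[0,0,0,0,0,0,0],[0,0,0,0,0,0,0]],
])

```text
time: 3.4
tool_pos: [0.509, 0.1563, 0.1037]
tcp_rot: [1.539, 0.647, -0.978]
wrist_force: [-1.4, -0.8, 0.3]
width: 0.002
```

Run:
```python
from h import *
p,M,s=cur(); print(p,((p-PO)@PF*1000).round(1),s['wrist_force'],s['q'].round(3),s['joint_vel'].round(3))
T=frame(-PF[:,2],-PF[:,1]); print(R.from_matrix(M.T@T).as_rotvec().round(3))
```

```text
[0.50900741 0.15628938 0.10373008] [-19.7 -33.6  48. ] [-1.3546642  -0.78831664  0.29622607] [ 0.446 -0.048  2.353 -0.715  0.506  1.26 ] [ 0.013 -0.008 -0.01   0.007  0.006 -0.007]
[ 0.003 -0.013 -0.017]
```

Emit:
arm_command([
  [[0,0,0,0,0,2.5,0],[0,0,0,0,-2,0.5,0],[0,0,0,0.8,0,0,0],[0,0,0,0,0,0,0]],
])

```text
time: 3.8
tool_pos: [0.4917, 0.1321, 0.0899]
tcp_rot: [1.543, 0.646, -0.968]
wrist_force: [-0.3, 0.3, -0.4]
width: 0.002
```

```bash
cat > st.py <<'E'
from h import *
p,M,s=cur(); print('port',((p-PO)@PF*1000).round(1),'world',p.round(4),'F',s['wrist_force'].round(1),'t',s['time'],'w',round(s['width'],3))
E
python3 st.py
```

```text
port [-36.1 -61.3  41.5] world [0.4917 0.1321 0.0899] F [-0.3  0.3 -0.4] t 3.8 w 0.002
```

Emit:
arm_command([
  [[0,0,0,0,-0.1,-1.2,0],[0,0,0,0,-0.1,-1.2,0],[0,0,0,0,-0.1,-1.2,0],[0,0,0,0,-0.1,-1.2,0],[0,0,0,0,0,0,0]],
])

```text
time: 4.3
tool_pos: [0.5015, 0.1815, 0.0895]
tcp_rot: [1.543, 0.645, -0.969]
wrist_force: [-0.6, 0.1, 1.6]
width: 0.002
```

```bash
python3 st.py
```

```text
port [-38.4 -11.   42.4] world [0.5015 0.1815 0.0895] F [-0.6  0.1  1.6] t 4.3 w 0.002
```

Emit:
arm_command([
  [[0,0,0,0,0,-1.2,0],[0,0,0,0,0,-1.2,0],[0,0,0,0.1,0,-1.2,0],[0,0,0,0,0,-1.2,0],[0,0,0,0,0,-1.2,0],[0,0,0,0,0,0,0]],
])

```text
time: 4.9
tool_pos: [0.5217, 0.2451, 0.0934]
tcp_rot: [1.545, 0.639, -0.964]
wrist_force: [-0.6, 1.0, -0.7]
width: -0.001
```

```bash
python3 -c "
from h import *
snap('wrist','w4')"; python3 st.py
```

```text
port [-33.1  55.   43.6] world [0.5213 0.2446 0.0932] F [0.6 0.3 0.7] t 4.95 w -0.005
```

View pics/w4.png

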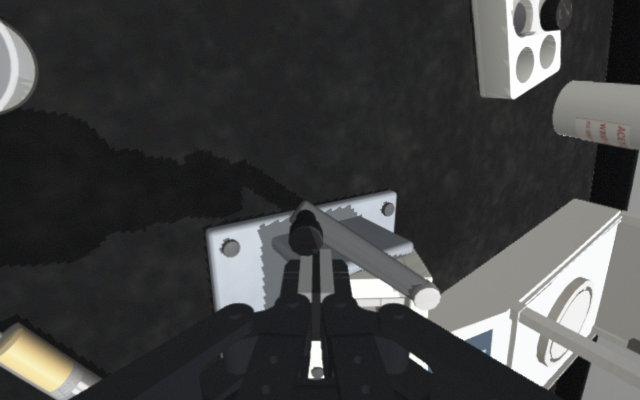

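Run:
```python
from h import *
p,M,s=cur(); 
A=p+M@[-.10,0,.01]; 
rows(p,M,A,M,2,0); rows(A,M,np.array([.50,-.31,.33]),down(-169),14,1); print(A)
```

```text
rot/row 0.0
[[[0, 0, 0, -5, 0, 0.5, 0], [0, 0, 0, -5, -0, 0.5, 0]]]
rot/row 0.09
[[[0.079, -0.023, -0.035, -0.37, 1.57, 3.8, 1], [0.079, -0.023, -0.035, -0.34, 1.85, 3.67, 1], [0.079, -0.023, -0.035, -0.32, 2.12, 3.52, 1], [0.079, -0.023, -0.035, -0.32, 2.39, 3.35, 1], [0.079, -0.023, -0.035, -0.33, 2.63, 3.15, 1], [0.079, -0.023, -0.035, -0.35, 2.86, 2.94, 1], [0.079, -0.023, -0.035, -0.39, 3.08, 2.72, 1], [0.079, -0.023, -0.035, -0.44, 3.27, 2.47, 1], [0.079, -0.023, -0.035, -0.5, 3.44, 2.22, 1], [0.079, -0.023, -0.035, -0.57, 3.59, 1.95, 1]]]
[[[0.079, -0.023, -0.035, -0.66, 3.71, 1.68, 1], [0.079, -0.023, -0.035, -0.75, 3.81, 1.39, 1], [0.079, -0.023, -0.035, -0.85, 3.88, 1.11, 1], [0.079, -0.023, -0.035, -0.96, 3.92, 0.82, 1]]]
[0.46758934 0.24579304 0.17813083]
```

Emit:
arm_command([
  [[0,0,0,-4,0,0.5,0],[0,0,0,-5,0,0.5,0],[0,0,0,-2,0,0,0]],
])

```text
time: 5.25
tool_pos: [0.4589, 0.2458, 0.1823]
tcp_rot: [1.534, 0.644, -0.976]
wrist_force: [-0.5, 0.4, 0.1]
width: -0.002
```

```bash
python3 -c "
from h import *
snap('wrist','w5')"; python3 st.py
```

```text
port [-40.1  42.1 152.8] world [0.4593 0.2468 0.1843] F [-0.2  0.3  1.3] t 5.3 w -0.0
```

View pics/w5.png

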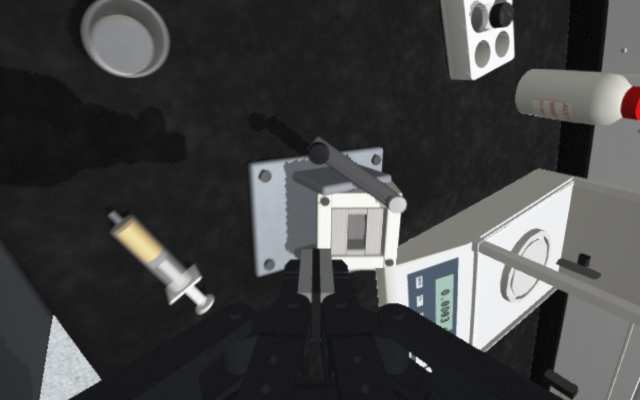

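Emit:
arm_command([
  [[0.08,-0.02,-0.035,-0.4,1.6,3.8,1],[0.08,-0.02,-0.035,-0.3,1.9,3.7,1],[0.08,-0.02,-0.035,-0.3,2.1,3.5,1],[0.08,-0.02,-0.035,-0.3,2.4,3.4,1],[0.08,-0.02,-0.035,-0.3,2.6,3.2,1],[0.08,-0.02,-0.035,-0.4,2.9,2.9,1],[0.08,-0.02,-0.035,-0.4,3.1,2.7,1],[0.08,-0.02,-0.035,-0.4,3.3,2.5,1]],
])

```text
time: 6.1
tool_pos: [0.4779, -0.078, 0.2646]
tcp_rot: [1.931, 0.465, -1.618]
wrist_force: [0.4, 0.1, -0.4]
width: 1.002
```

```bash
python3 st.py;python3 - <<'E'
from h import *
p,M,s=cur(); print(s['q'].round(2))
rows(p,M,np.array([.50,-.31,.33]),down(-169),7,1)
E
```

```text
port [  83.7 -268.5  174.1] world [ 0.4779 -0.078   0.2646] F [ 0.4  0.1 -0.4] t 6.1 w 1.002
[-0.17 -0.25  2.12 -0.07  1.06  0.76]
rot/row 0.075
[[[0.068, -0.022, -0.025, -0.53, 2.95, 1.73, 1], [0.068, -0.022, -0.025, -0.57, 3.05, 1.54, 1], [0.068, -0.022, -0.025, -0.62, 3.13, 1.34, 1], [0.068, -0.022, -0.025, -0.67, 3.2, 1.14, 1], [0.068, -0.022, -0.025, -0.73, 3.25, 0.94, 1], [0.068, -0.022, -0.025, -0.79, 3.29, 0.73, 1], [0.068, -0.022, -0.025, -0.86, 3.31, 0.53, 1]]]
```

Emit:
arm_command([
  [[0.068,-0.022,-0.025,-0.5,3,1.7,1],[0.068,-0.022,-0.025,-0.6,3,1.5,1],[0.068,-0.022,-0.025,-0.6,3.1,1.3,1],[0.068,-0.022,-0.025,-0.7,3.2,1.1,1],[0.068,-0.022,-0.025,-0.7,3.2,0.9,1],[0.068,-0.022,-0.025,-0.8,3.3,0.7,1],[0.068,-0.022,-0.025,-0.9,3,0.5,1],[0,0,0,0,0,0,1],[0,0,0,0,0,0,1]],
])

```text
time: 7.0
tool_pos: [0.4963, -0.3263, 0.322]
tcp_rot: [2.13, 0.169, -2.161]
wrist_force: [-0.4, -0.1, -0.5]
width: 0.998
```

```bash
python3 -c "
from h import *
snap('wrist','w6')
p,M,s=cur();print(M.round(3),s['q'])"; python3 st.py
```

```text
[[-0.015  0.151 -0.988]
 [ 0.004 -0.989 -0.151]
 [-1.    -0.006  0.014]] [-0.62047215  0.0850249   1.68669906 -0.00521188  1.38427592  0.79963551]
port [ 179.7 -504.8  184.8] world [ 0.4962 -0.3261  0.3219] F [-0.9 -0.1  0.8] t 7.05 w 0.999
```

View pics/w6.png

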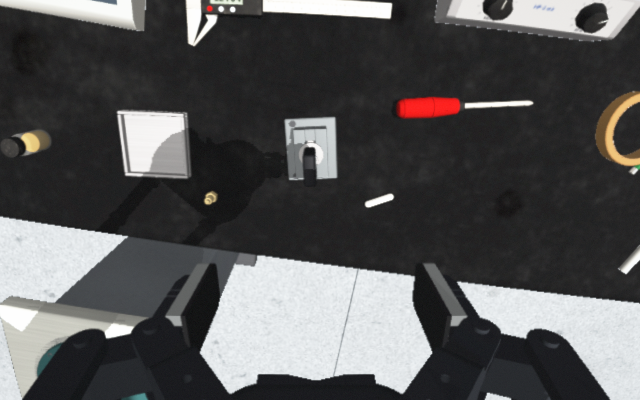

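Run:
```python
from h import *
i,im,d=load('w6')
c=cv2.resize(im[105:195,270:350],None,fx=8,fy=6.5,interpolation=cv2.INTER_CUBIC); cv2.imwrite('pics/z7.png',c)
c=cv2.resize(im[100:220,100:230],None,fx=6,fy=5,interpolation=cv2.INTER_CUBIC); cv2.imwrite('pics/z8.png',c)
```

```text
(no output)
```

View pics/z7.png

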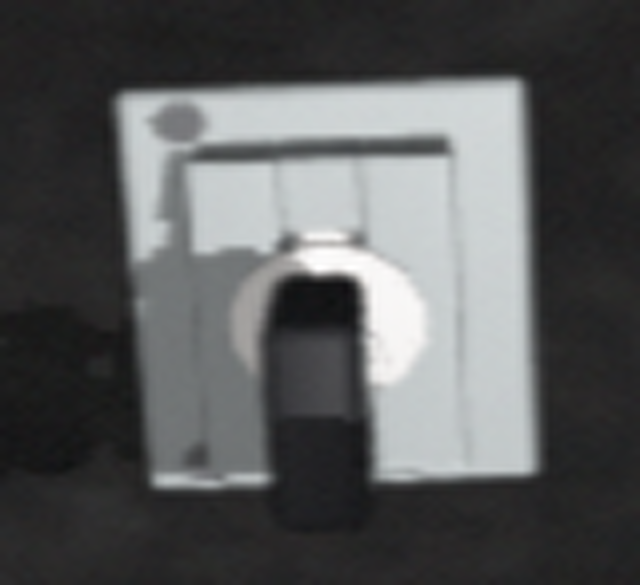

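View pics/z8.png

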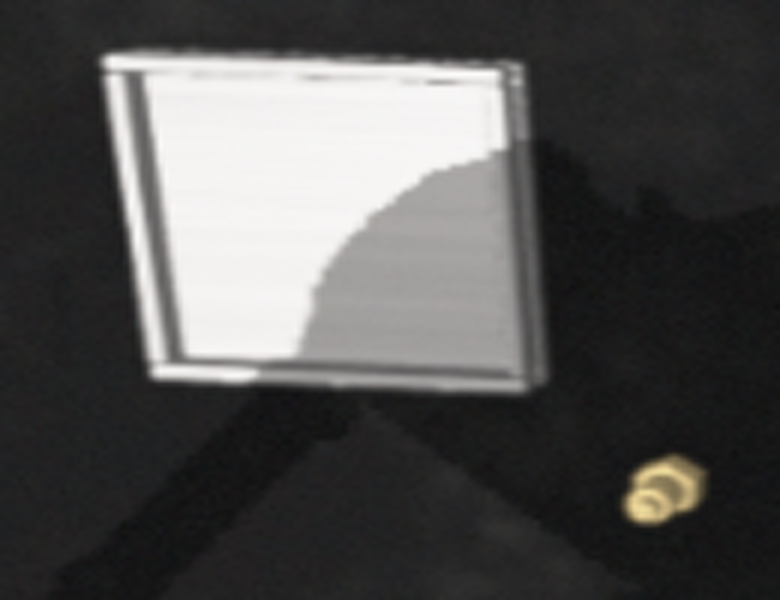

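Run:
```python
from h import *
i,im,d=load('w6')
f=lambda a,u0,v0,fx,fy:np.array([(u0+x/fx-.5+.5/fx,v0+y/fy-.5+.5/fy) for x,y in a])
foot=f([(117,92),(522,80),(540,472),(153,487)],270,105,8,6.5)
for z in(.0,.006):
    W=onz(i,foot,z)[:,:2]; print(z,W.mean(0).round(4),[ (np.linalg.norm(W[k]-W[k-1]).round(4), np.degrees(np.arctan2(*(W[k]-W[k-1])[::-1])).round(1)) for k in range(4)])
# flange circle centre z=.033 (mid .031-.035): left 230, right 428
print('flange',onz(i,f([(329,322)],270,105,8,6.5),.035))
# grip top edges
g=f([(273,420),(362,420),(278,278),(356,278)],270,105,8,6.5); print('grip near/far top',onz(i,g,.107).round(4).tolist())
g=f([(318,472),(318,300)],270,105,8,6.5);
t=f([(103,58),(515,66),(533,388),(150,378)],100,100,6,5); W=onz(i,t,.014)[:,:2]
print('tray',W.round(4).tolist(),W.mean(0),[ (np.linalg.norm(W[k]-W[k-1]).round(4), np.degrees(np.arctan2(*(W[k]-W[k-1])[::-1])).round(1)) for k in range(4)])
P=cloud(i,d)
c=P[105:195,270:350].reshape(-1,3); c=c[(c[:,2]>.095)&(c[:,2]<.12)]; print(len(c),c.min(0),c.max(0),c.mean(0),cv2.minAreaRect(c[:,:2].astype('float32')))
```

```text
0.0 [ 0.4859 -0.3205] [(np.float64(0.0805), np.float64(11.2)), (np.float64(0.0639), np.float64(-79.3)), (np.float64(0.0795), np.float64(-168.2)), (np.float64(0.0647), np.float64(101.6))]
0.006 [ 0.4872 -0.3204] [(np.float64(0.0794), np.float64(11.2)), (np.float64(0.0631), np.float64(-79.3)), (np.float64(0.0784), np.float64(-168.2)), (np.float64(0.0639), np.float64(101.6))]
flange [[ 0.48718093 -0.32032345  0.035     ]]
grip near/far top [[0.4878, -0.3145, 0.107], [0.4895, -0.3256, 0.107], [0.5099, -0.312, 0.107], [0.5114, -0.3215, 0.107]]
tray [[0.5006, -0.0748], [0.5106, -0.161], [0.428, -0.1673], [0.418, -0.0823]] [ 0.46429466 -0.12135936] [(np.float64(0.083), np.float64(5.2)), (np.float64(0.0868), np.float64(-83.4)), (np.float64(0.0829), np.float64(-175.6)), (np.float64(0.0856), np.float64(96.7))]
456 [ 0.47015599 -0.32876005  0.09506644] [ 0.50401742 -0.31077228  0.10931857] [ 0.48848495 -0.31962129  0.10620338] ((0.48714011907577515, -0.3198094964027405), (0.03373023122549057, 0.013576505705714226), 11.016624450683594)
```

Run:
```python
from h import *
p,M,s=cur(); A=np.array([.487,-.320,.19])
rows(p,M,A,down(-169),4,1)
```

```text
rot/row 0.011
[[[-0.01, 0.003, 0.002, 3.3, -0.16, 0.16, 1], [-0.01, 0.003, 0.002, 3.3, -0.17, 0.17, 1], [-0.01, 0.003, 0.002, 3.3, -0.18, 0.18, 1], [-0.01, 0.003, 0.002, 3.3, -0.19, 0.19, 1]]]
```

Emit:
arm_command([
  [[-0.01,0.003,0.002,3.3,-0.2,0.2,1],[-0.01,0.003,0.002,3.3,-0.2,0.2,1],[-0.01,0.003,0.002,3.3,-0.2,0.2,1],[-0.01,0.003,0.002,3,-0.2,0.2,1],[0,0,0,0,0,0,1]],
])

```text
time: 7.55
tool_pos: [0.485, -0.3134, 0.1879]
tcp_rot: [2.115, 0.21, -2.114]
wrist_force: [-0.7, 1.1, -0.5]
width: 1.003
```

```bash
python3 st.py
python3 - <<'E'
from h import *
p,M,s=cur(); A=np.array([.487,-.320,.092])
rows(p,M,A,down(-169),4,1)
E
```

```text
port [ 100.6 -495.2   75.7] world [ 0.485  -0.3134  0.1879] F [-0.7  1.1 -0.5] t 7.55 w 1.003
rot/row 0.002
[[[0.002, -0, -0.001, 2.4, 0.17, -0.02, 1], [0.002, -0, -0.001, 2.4, 0.17, -0.02, 1], [0.002, -0, -0.001, 2.4, 0.17, -0.02, 1], [0.002, -0, -0.001, 2.4, 0.17, -0.02, 1]]]
```

Emit:
arm_command([
  [[0,0,0,2.2,0.3,0,1],[0,0,0,2.2,0.2,0,1],[0,0,0,2.2,0.2,0,1],[0,0,0,2,0,0,1],[0,0,0,0,0,0,1]],
])

```text
time: 8.05
tool_pos: [0.49, -0.318, 0.1061]
tcp_rot: [2.117, 0.209, -2.102]
wrist_force: [-0.3, 0.5, -0.5]
width: 1.0
```

```bash
python3 st.py
python3 - <<'E'
from h import *
p,M,s=cur(); A=np.array([.487,-.320,.091])
rows(p,M,A,down(-169),1,1)
snap('wrist','w7')
E
```

```text
port [  64.9 -498.4    1.9] world [ 0.49   -0.318   0.1061] F [-0.3  0.5 -0.5] t 8.05 w 1.0
rot/row 0.018
[[[0.014, -0.006, -0.009, 1.51, 0.12, 0.35, 1]]]
```

View pics/w7.png

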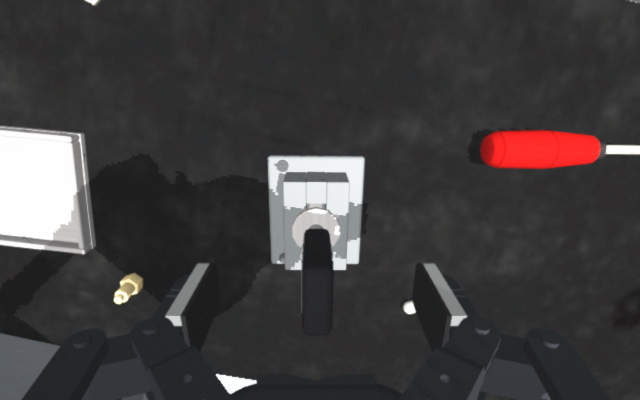

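Emit:
arm_command([
  [[0.014,-0.006,-0.009,1.4,0.1,0.3,1],[0,0,0,0,0,0,1]],
])

```text
time: 8.3
tool_pos: [0.4905, -0.3211, 0.0968]
tcp_rot: [2.125, 0.199, -2.112]
wrist_force: [-0.8, 0.0, 0.0]
width: 0.999
```

```bash
python3 st.py
```

```text
port [  61.3 -501.4   -6.8] world [ 0.4905 -0.3211  0.0968] F [-0.8  0.   0. ] t 8.3 w 0.999
```

Emit:
arm_command([
  [[0,0,0,0.5,-0.1,0.4,1],[0,0,0,0.1,0,0,1]],
])

```text
time: 8.5
tool_pos: [0.4874, -0.3219, 0.0924]
tcp_rot: [2.127, 0.197, -2.108]
wrist_force: [-0.5, -0.3, 0.2]
width: 0.999
```

```bash
python3 st.py
```

```text
port [  56.7 -502.8   -9.2] world [ 0.4874 -0.3219  0.0924] F [-0.5 -0.3  0.2] t 8.5 w 0.999
```

Emit:
arm_command([
  [[0,0,0,0.1,-0.2,0,1],[0,0,0,0,0,0,0.3],[0,0,0,0,0,0,0.1],[0,0,0,0,0,0,0.05],[0,0,0,0,0,0,0],[0,0,0,0,0,0,0],[0,0,0,0,0,0,0]],
], newtons=70)

```text
time: 9.2
tool_pos: [0.4874, -0.32, 0.0926]
tcp_rot: [2.128, 0.196, -2.107]
wrist_force: [-0.5, 0.5, 0.8]
width: 0.14
```

```bash
python3 st.py; python3 -c "
from h import *
p,M,s=cur(); print(R.from_matrix(M.T@down(-169)).as_rotvec().round(3))"
```

```text
port [  56.4 -501.    -8.8] world [ 0.4874 -0.32    0.0926] F [-0.5  0.5  0.8] t 9.2 w 0.14
[-0.001 -0.009 -0.008]
```

Emit:
arm_command([
  [[0,0,0,-2,0,0,0],[0,0,0,-3.5,0,0,0],[0,0,0,-3.5,0,0,0],[0,0,0,-3,0,0,0]],
])

```text
time: 9.6
tool_pos: [0.482, -0.3166, 0.2079]
tcp_rot: [2.12, 0.206, -2.123]
wrist_force: [0.6, 0.0, -1.1]
width: 0.141
```

```bash
python3 st.py
python3 - <<'E'
from h import *
p,M,s=cur()
T=frame(-PF[:,2],-PF[:,1])
rows(p,M,pw(0,0,150),T,16,0); print(pw(0,0,150))
snap('wrist','w8')
E
```

```text
port [ 108.8 -499.    94.1] world [ 0.482  -0.3166  0.2079] F [ 0.6  0.  -1.1] t 9.6 w 0.141
rot/row 0.077
[[[-0.069, 0.019, 0.029, 0.04, -3.15, -0.63, 0], [-0.069, 0.019, 0.029, -0.03, -3.1, -0.84, 0], [-0.069, 0.019, 0.029, -0.11, -3.03, -1.06, 0], [-0.069, 0.019, 0.029, -0.17, -2.95, -1.27, 0], [-0.069, 0.019, 0.029, -0.23, -2.85, -1.47, 0], [-0.069, 0.019, 0.029, -0.29, -2.73, -1.67, 0], [-0.069, 0.019, 0.029, -0.33, -2.6, -1.86, 0], [-0.069, 0.019, 0.029, -0.37, -2.45, -2.04, 0], [-0.069, 0.019, 0.029, -0.4, -2.3, -2.21, 0], [-0.069, 0.019, 0.029, -0.42, -2.12, -2.37, 0]]]
[[[-0.069, 0.019, 0.029, -0.43, -1.94, -2.52, 0], [-0.069, 0.019, 0.029, -0.44, -1.75, -2.66, 0], [-0.069, 0.019, 0.029, -0.44, -1.55, -2.78, 0], [-0.069, 0.019, 0.029, -0.43, -1.34, -2.89, 0], [-0.069, 0.019, 0.029, -0.41, -1.13, -2.98, 0], [-0.069, 0.019, 0.029, -0.38, -0.9, -3.06, 0]]]
[0.48422782 0.19714414 0.20190381]
```

View pics/w8.png

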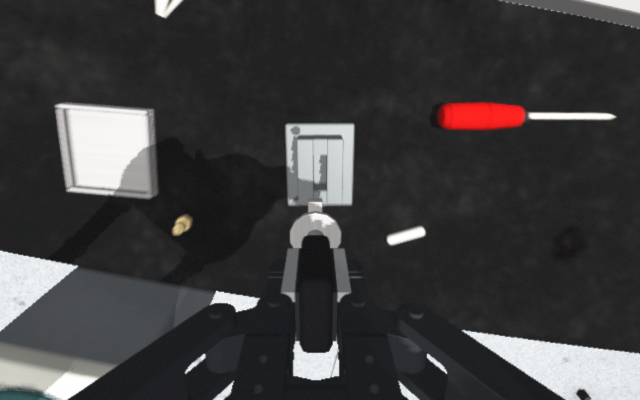

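Puller (315,230) is held and out of the stand; the empty slot shows at (320,170). Carrying it to the port.

Emit:
arm_command([
  [[-0.07,0.02,0.03,-0.3,-3.2,-0.6,0],[-0.07,0.02,0.03,-0.3,-3.1,-0.8,0],[-0.07,0.02,0.03,-0.3,-3,-1.1,0],[-0.07,0.02,0.03,-0.3,-3,-1.3,0],[-0.07,0.02,0.03,-0.3,-2.9,-1.5,0],[-0.07,0.02,0.03,-0.3,-2.7,-1.7,0],[-0.07,0.02,0.03,-0.3,-2.6,-1.9,0],[-0.07,0.02,0.03,-0.4,-2.5,-2,0],[-0.07,0.02,0.03,-0.4,-2.3,-2.2,0]],
])

```text
time: 10.55
tool_pos: [0.4843, -0.024, 0.2181]
tcp_rot: [1.817, 0.485, -1.426]
wrist_force: [0.6, -0.4, -0.7]
width: 0.143
```

```bash
python3 st.py
python3 - <<'E'
from h import *
p,M,s=cur()
T=frame(-PF[:,2],-PF[:,1])
rows(p,M,pw(0,0,150),T,8,0)
E
```

```text
port [  54.5 -214.5  137.2] world [ 0.4843 -0.024   0.2181] F [ 0.6 -0.4 -0.7] t 10.55 w 0.143
rot/row 0.063
[[[-0.058, 0.015, 0.02, -0.24, -1.83, -2.07, 0], [-0.058, 0.015, 0.02, -0.24, -1.7, -2.17, 0], [-0.058, 0.015, 0.02, -0.24, -1.57, -2.27, 0], [-0.058, 0.015, 0.02, -0.24, -1.43, -2.36, 0], [-0.058, 0.015, 0.02, -0.23, -1.29, -2.44, 0], [-0.058, 0.015, 0.02, -0.22, -1.14, -2.52, 0], [-0.058, 0.015, 0.02, -0.2, -0.99, -2.58, 0], [-0.058, 0.015, 0.02, -0.18, -0.84, -2.64, 0]]]
```

Emit:
arm_command([
  [[-0.058,0.015,0.02,-0.2,-1.8,-2.1,0],[-0.058,0.015,0.02,-0.2,-1.7,-2.2,0],[-0.058,0.015,0.02,-0.2,-1.6,-2.3,0],[-0.058,0.015,0.02,-0.2,-1.4,-2.4,0],[-0.058,0.015,0.02,-0.2,-1.3,-2.4,0],[-0.058,0.015,0.02,-0.2,-1.1,-2.5,0],[-0.058,0.015,0.02,-0.2,-1,-2.5,0],[0,0,0,0,0,0,0],[0,0,0,0,0,0,0]],
])

```text
time: 11.45
tool_pos: [0.4784, 0.1804, 0.197]
tcp_rot: [1.552, 0.651, -1.031]
wrist_force: [-0.0, 0.7, -1.7]
width: 0.144
```

```bash
python3 st.py
python3 - <<'E'
from h import *
p,M,s=cur()
T=frame(-PF[:,2],-PF[:,1])
rows(p,M,pw(0,0,125),T,3,0)
E
```

```text
port [ -3.9 -17.6 146.5] world [0.4784 0.1804 0.197 ] F [-0.   0.7 -1.7] t 11.45 w 0.144
rot/row 0.012
[[[-0.01, 0.001, 0.006, 0.71, 0.13, -0.59, 0], [-0.01, 0.001, 0.006, 0.72, 0.13, -0.59, 0], [-0.01, 0.001, 0.006, 0.72, 0.13, -0.59, 0]]]
```

Emit:
arm_command([
  [[-0.01,0.001,0.006,0.7,0.1,-0.6,0],[-0.01,0.001,0.006,0.7,0.1,-0.6,0],[-0.01,0.001,0.006,0.7,0.1,-0.6,0],[0,0,0,0,0,0,0],[0,0,0,0,0,0,0]],
])

```text
time: 11.95
tool_pos: [0.4976, 0.1926, 0.178]
tcp_rot: [1.531, 0.648, -1.004]
wrist_force: [0.0, -0.2, -0.5]
width: 0.141
```

```bash
python3 st.py
python3 - <<'E'
from h import *
p,M,s=cur()
T=frame(-PF[:,2],-PF[:,1]); print(R.from_matrix(M.T@T).as_rotvec().round(3),'foot',((p+M[:,0]*.0866-PO)@PF*1000).round(1))
snap('wrist','w9')
E
```

```text
port [  0.3  -1.2 122.3] world [0.4976 0.1926 0.178 ] F [ 0.  -0.2 -0.5] t 11.95 w 0.141
[-0.001  0.003  0.   ] foot [ 0.3 -1.5 35.7]
```

View pics/w9.png

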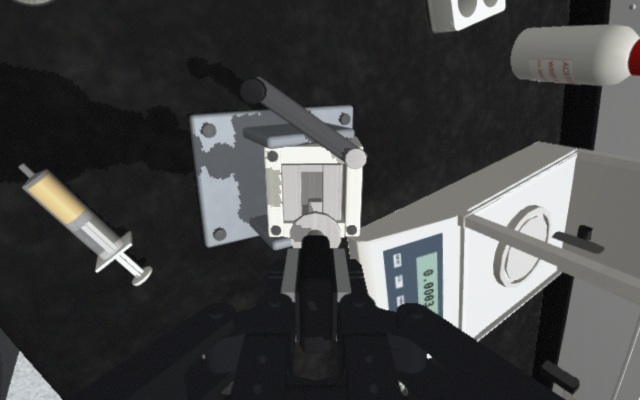

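Run:
```python
from h import *
i,im,d=load('w9')
c=cv2.resize(im[135:250,255:375],None,fx=6.5,fy=5.2,interpolation=cv2.INTER_CUBIC); cv2.imwrite('pics/z9.png',c)
```

```text
(no output)
```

View pics/z9.png

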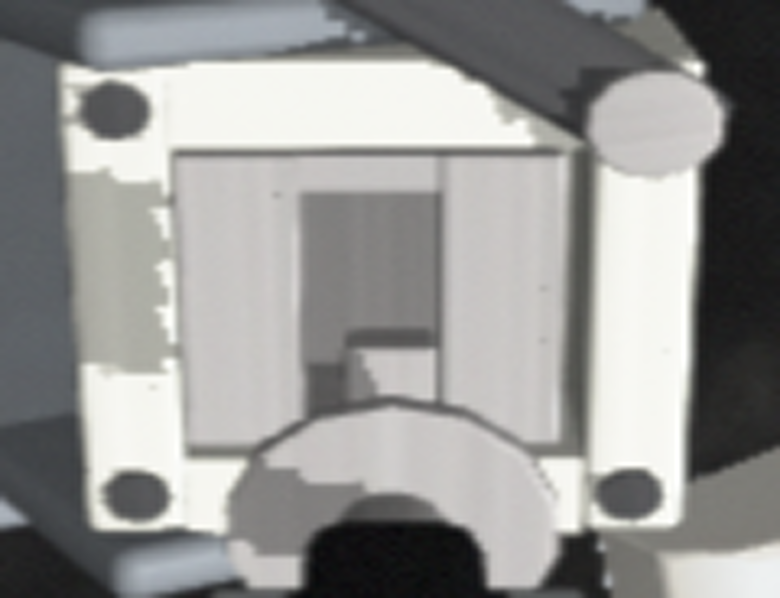

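Run:
```python
from h import *
i,im,d=load('w9')
f=lambda a:np.array([(255+x/6.5-.42,135+y/5.2-.40) for x,y in a])
n=PF[:,2]
def at(a,z): return ((onplane(i,f(a),PO+n*z/1000,n)-PO)@PF*1000).round(1)
print('screws',at([(113,109),(136,496),(628,493)],0).tolist())
print('slot',at([(302,192),(441,192)],-1).tolist(),'plug',at([(176,153),(565,153),(187,445),(565,440)],-1).tolist())
print('foot top',at([(345,347),(437,347)],43.7).tolist())
print('flange',at([(230,500),(560,500)],36+29).tolist())
```

```text
screws [[-29.3, 28.5, 0.0], [-29.1, -30.1, 0.0], [29.3, -29.7, 0.0]]
slot [[-8.7, 16.3, -1.0], [6.9, 16.3, -1.0]] plug [[-22.7, 21.9, -1.0], [20.7, 21.9, -1.0], [-22.9, -22.3, -1.0], [21.7, -21.6, -1.0]]
foot top [[-3.0, 9.8, 43.7], [5.7, 9.8, 43.7]]
flange [[-12.7, -0.0, 65.0], [16.0, -0.0, 65.0]]
```

Run:
```python
from h import *
i,im,d=load('w9'); 
f=lambda a:np.array([(255+x/6.5-.42,135+y/5.2-.40) for x,y in a])
n=PF[:,2]
def at(a,z): return ((onplane(i,f(a),PO+n*z/1000,n)-PO)@PF*1000).round(1)
print('flange far',at([(395,402)],65),at([(395,402)],61))
P=cloud(i,d); q=lambda u,v:((P[v,u]-PO)@PF*1000).round(1)
for a in [(390,380),(400,350),(300,460),(480,450),(230,230),(500,200),(110,300),(370,250),(640,300)]:
    u,v=f([a])[0].round().astype(int); print(a,q(u,v))
print(np.linalg.inv(np.array(i['extrinsics']))[:3]@np.r_[PO,1])
```

```text
flange far [[ 1.7 11.5 65. ]] [[ 1.7  9.8 61. ]]
(390, 380) [ 1.5  5.8 44.9]
(400, 350) [ 2.1  9.7 44.7]
(300, 460) [-6.4  4.6 64.5]
(480, 450) [ 8.8  5.9 64.8]
(230, 230) [-16.8  11.    0.3]
(500, 200) [13.8 15.5  0.4]
(110, 300) [-30.2   1.4   1.6]
(370, 250) [ -1.    0.3 -24. ]
(640, 300) [29.5  1.1  0.8]
[-0.00193317 -0.00107686  0.25683636]
```

Emit:
arm_command([
  [[0,0,0,0.6,-0.2,-0.3,0],[0,0,0,0.7,0,0,0],[0,0,0,0.6,0,0,0],[0,0,0,0,0,0,0],[0,0,0,0,0,0,0]],
])

```text
time: 12.5
tool_pos: [0.5066, 0.1931, 0.1592]
tcp_rot: [1.531, 0.647, -1.005]
wrist_force: [0.1, -0.6, -0.9]
width: 0.143
```

```bash
python3 st.py
python3 - <<'E'
from h import *
p,M,s=cur()
T=frame(-PF[:,2],-PF[:,1]); print(R.from_matrix(M.T@T).as_rotvec().round(3),'foot',((p+M[:,0]*.0866-PO)@PF*1000).round(1))
i,im,d=snap('wrist','w10')
c=cv2.resize(im[135:250,255:375],None,fx=6.5,fy=5.2,interpolation=cv2.INTER_CUBIC); cv2.imwrite('pics/z10.png',c)
E
```

```text
port [ -1.7   1.5 101.7] world [0.5066 0.1931 0.1592] F [ 0.1 -0.6 -0.9] t 12.5 w 0.143
[-0.002  0.003  0.   ] foot [-1.8  1.2 15.1]
```

View pics/z10.png

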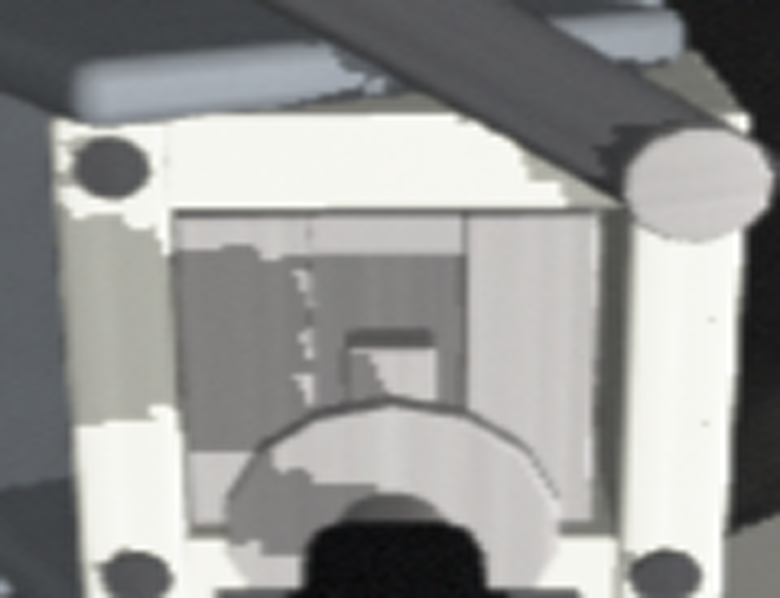

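Run:
```python
from h import *
i,im,d=load('w10')
f=lambda a:np.array([(255+x/6.5-.42,135+y/5.2-.40) for x,y in a])
n=PF[:,2]
def at(a,z): return ((onplane(i,f(a),PO+n*z/1000,n)-PO)@PF*1000).round(1)
print('screws',at([(111,168),(138,577),(666,576)],0).tolist())
print('slot',at([(311,255),(465,255)],-1).tolist(),'plug',at([(173,213),(600,213),(190,525),(602,525)],-1).tolist())
print('foot top',at([(345,347),(437,347)],23.1).tolist())
```

```text
screws [[-29.2, 28.2, 0.0], [-28.8, -30.1, -0.0], [29.6, -30.1, -0.0]]
slot [[-9.0, 16.2, -1.0], [7.0, 16.2, -1.0]] plug [[-23.2, 21.9, -1.0], [20.9, 21.8, -1.0], [-22.9, -22.6, -1.0], [22.4, -22.7, -1.0]]
foot top [[-5.0, 12.5, 23.1], [3.7, 12.4, 23.1]]
```

Emit:
arm_command([
  [[0,0,0,0.6,0,-0.1,0],[0,0,0,0.6,0,0,0],[0,0,0,0.5,0,0,0],[0,0,0,0.5,0,0,0],[0,0,0,0,0,0,0]],
])

```text
time: 13.05
tool_pos: [0.5185, 0.1914, 0.139]
tcp_rot: [1.532, 0.647, -1.004]
wrist_force: [0.0, -0.5, -0.5]
width: 0.146
```

```bash
python3 st.py
python3 - <<'E'
from h import *
p,M,s=cur()
T=frame(-PF[:,2],-PF[:,1]); print(R.from_matrix(M.T@T).as_rotvec().round(3),'foot',((p+M[:,0]*.0866-PO)@PF*1000).round(1))
E
```

```text
port [-1.5  2.7 78.2] world [0.5185 0.1914 0.139 ] F [ 0.  -0.5 -0.5] t 13.05 w 0.146
[-0.002  0.002 -0.   ] foot [-1.5  2.5 -8.4]
```

Emit:
arm_command([
  [[0,0,0,0.5,0,0.05,0],[0,0,0,0.4,0,0,0],[0,0,0,0.3,0,0,0],[0,0,0,0,0,0,0]],
])

```text
time: 13.45
tool_pos: [0.5247, 0.1892, 0.1275]
tcp_rot: [1.532, 0.647, -1.004]
wrist_force: [0.0, -0.6, -0.5]
width: 0.141
```

```bash
python3 st.py
```

```text
port [-1.5  2.1 64.9] world [0.5247 0.1892 0.1275] F [ 0.  -0.6 -0.5] t 13.45 w 0.141
```

Emit:
arm_command([
  [[0,0,0,0.2,0,0,0],[0,0,0,0.15,0,0,0],[0,0,0,0,0,0,0]],
])

```text
time: 13.75
tool_pos: [0.5263, 0.189, 0.1257]
tcp_rot: [1.533, 0.646, -1.005]
wrist_force: [0.2, -0.7, -0.9]
width: 0.149
```

```bash
python3 st.py
```

```text
port [-1.   2.3 62.6] world [0.5263 0.189  0.1257] F [ 0.2 -0.7 -0.9] t 13.75 w 0.149
```

Emit:
arm_command([
  [[0,0,0,0.15,0,0,0],[0,0,0,0.1,0,0,0],[0,0,0,0,0,0,0]],
])

```text
time: 14.05
tool_pos: [0.5267, 0.1893, 0.126]
tcp_rot: [1.536, 0.644, -1.006]
wrist_force: [0.0, 0.4, -0.4]
width: 0.142
```

```bash
python3 st.py
```

```text
port [-0.6  2.7 62.7] world [0.5267 0.1893 0.126 ] F [ 0.   0.4 -0.4] t 14.05 w 0.142
```

Emit:
arm_command([
  [[0,0,0,0.4,-0.05,0.05,0]],
])

```text
time: 14.15
tool_pos: [0.5283, 0.1895, 0.1259]
tcp_rot: [1.54, 0.641, -1.005]
wrist_force: [-62.5, 8.0, 71.0]
width: 0.142
```

```bash
python3 st.py;  python3 - <<'E'
from h import *
p,M,s=cur()
T=frame(-PF[:,2],-PF[:,1]); print(R.from_matrix(M.T@T).as_rotvec().round(3),'foot',((p+M[:,0]*.0866-PO)@PF*1000).round(1))
i,im,d=snap('wrist','w11')
c=cv2.resize(im[125:270,255:385],None,fx=6,fy=4,interpolation=cv2.INTER_CUBIC); cv2.imwrite('pics/z11.png',c)
E
```

```text
port [ 0.6  3.2 61.9] world [0.5283 0.1895 0.1259] F [-62.5   8.   71. ] t 14.15 w 0.142
[-0.011  0.002 -0.003] foot [  0.9   3.  -24.7]
```

View pics/z11.png

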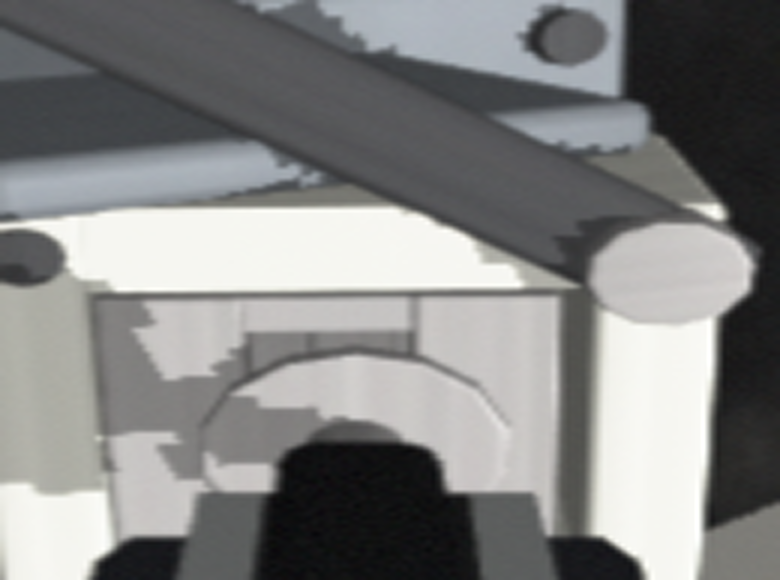

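Emit:
arm_command([
  [[0,0,0,-0.15,-0.15,0.1,0],[0,0,0,0,0,0,0]],
])

```text
time: 14.4
tool_pos: [0.5267, 0.1905, 0.1287]
tcp_rot: [1.543, 0.641, -1.001]
wrist_force: [-0.3, -0.2, -1.3]
width: 0.148
```

```bash
python3 st.py
```

```text
port [ 0.5  3.8 65.2] world [0.5267 0.1905 0.1287] F [-0.3 -0.2 -1.3] t 14.4 w 0.148
```

```bash
cat > go.py <<'E'
import sys
from h import *
x,y,z,yaw,n=map(float,sys.argv[1:6])
T=frame(-PF[:,2],-PF[:,1])@R.from_rotvec([-np.radians(yaw),0,0]).as_matrix()
p,M,s=cur(); rows(p,M,pw(x,y,z),T,int(n),0)
E
python3 go.py -1.3 2.2 63.4 0 1
```

```text
rot/row 0.013
[[[-0.011, -0.001, -0.006, 0.18, -0.18, 0.16, 0]]]
```

Emit:
arm_command([
  [[-0.01,0,-0.006,0.2,-0.2,0.2,0],[0,0,0,0,0,0,0]],
])

```text
time: 14.6
tool_pos: [0.5256, 0.1885, 0.1252]
tcp_rot: [1.532, 0.651, -1.0]
wrist_force: [0.4, -0.2, -0.8]
width: 0.144
```

```bash
python3 st.py; python3 go.py -1.3 2.2 63.4 90 11
```

```text
port [-1.8  1.6 62.5] world [0.5256 0.1885 0.1252] F [ 0.4 -0.2 -0.8] t 14.6 w 0.144
rot/row 0.143
[[[-0.143, -0, -0, -0.01, 0, -0.01, 0], [-0.143, -0, -0, -0.01, 0, -0, 0], [-0.143, -0, -0, -0.01, 0.01, -0, 0], [-0.143, -0, -0, -0.01, 0.01, -0, 0], [-0.143, -0, -0, -0.01, 0.01, -0, 0], [-0.143, -0, -0, -0.01, 0.01, -0, 0], [-0.143, -0, -0, -0.01, 0.01, -0, 0], [-0.143, -0, -0, -0.01, 0.01, 0, 0], [-0.143, -0, -0, -0.01, 0.01, 0, 0], [-0.143, -0, -0, -0.01, 0.01, 0, 0]]]
[[[-0.143, -0, -0, -0.01, 0.01, 0, 0]]]
```

Emit:
arm_command([
  [[-0.1,0,0,-0.05,0,0,0],[-0.1,0,0,-0.02,0,0,0],[-0.1,0,0,0,0,0,0],[0,0,0,0,0,0,0]],
])

```text
time: 15.0
tool_pos: [0.5264, 0.1882, 0.1254]
tcp_rot: [1.258, 0.769, -0.854]
wrist_force: [-6.5, 1.8, 6.7]
width: 0.143
```

```bash
python3 st.py; python3 go.py -1.3 2.2 63.4 90 9
```

```text
port [-0.9  1.5 62.2] world [0.5264 0.1882 0.1254] F [-6.5  1.8  6.7] t 15.0 w 0.143
rot/row 0.14
[[[-0.14, -0, -0, -0.01, -0, -0.01, 0], [-0.14, -0, -0, -0.01, -0, -0.01, 0], [-0.14, -0, -0, -0.01, 0, -0.01, 0], [-0.14, -0, -0, -0.01, 0, -0.01, 0], [-0.14, -0, -0, -0.01, 0, -0.01, 0], [-0.14, -0, -0, -0.01, 0, -0.01, 0], [-0.14, -0, -0, -0.01, 0, -0.01, 0], [-0.14, -0, -0, -0.01, 0.01, -0.01, 0], [-0.14, -0, -0, -0.01, 0.01, -0.01, 0]]]
```

Emit:
arm_command([
  [[-0.1,0,0,-0.12,0,0,0],[-0.12,0,0,0,0,0,0],[-0.12,0,0,0,0,0,0],[0,0,0,0,0,0,0]],
])

```text
time: 15.4
tool_pos: [0.5264, 0.1878, 0.1255]
tcp_rot: [0.943, 0.877, -0.684]
wrist_force: [-8.6, 1.2, 7.8]
width: 0.139
```

```bash
python3 st.py; python3 go.py -1.3 2.0 63.4 90 6
```

```text
port [-0.8  1.1 62.2] world [0.5264 0.1878 0.1255] F [-8.6  1.2  7.8] t 15.4 w 0.139
rot/row 0.151
[[[-0.151, -0, 0, -0.02, 0, -0.02, 0], [-0.151, -0, 0, -0.02, 0.01, -0.02, 0], [-0.151, -0, 0, -0.02, 0.01, -0.01, 0], [-0.151, -0, 0, -0.02, 0.01, -0.01, 0], [-0.151, -0, 0, -0.02, 0.01, -0.01, 0], [-0.151, -0, 0, -0.02, 0.01, -0.01, 0]]]
```

Emit:
arm_command([
  [[-0.12,0,0,-0.2,0,0,0],[-0.12,0,0,-0.05,0,0,0],[-0.12,0,0,0,0,0,0],[0,0,0,0,0,0,0]],
])

```text
time: 15.8
tool_pos: [0.5246, 0.1865, 0.1248]
tcp_rot: [0.608, 0.967, -0.502]
wrist_force: [-0.1, 0.2, 0.7]
width: 0.14
```

```bash
python3 st.py; python3 go.py -1.3 2.0 63.4 90 4
```

```text
port [-2.5 -0.6 62.3] world [0.5246 0.1865 0.1248] F [-0.1  0.2  0.7] t 15.8 w 0.14
rot/row 0.134
[[[-0.134, -0.001, 0.001, -0.03, 0.07, -0.01, 0], [-0.134, -0.001, 0.001, -0.03, 0.07, 0, 0], [-0.134, -0.001, 0.001, -0.03, 0.07, 0.01, 0], [-0.134, -0.001, 0.001, -0.03, 0.07, 0.02, 0]]]
```

Emit:
arm_command([
  [[-0.13,0,0,-0.05,0.1,0,0],[-0.13,0,0,-0.03,0.07,0,0],[-0.13,0,0,0,0.05,0,0],[-0.14,0,0,0,0.05,0,0],[0,0,0,0,0,0,0]],
])

```text
time: 16.3
tool_pos: [0.5249, 0.1874, 0.1247]
tcp_rot: [0.127, 1.051, -0.229]
wrist_force: [-3.6, 1.4, 2.6]
width: 0.146
```

```bash
python3 st.py; python3 go.py -1.3 2.0 64 90 1;python3 - <<'E'
from h import *
i,im,d=snap('wrist','w12')
E
```

```text
port [-2.3  0.4 62.2] world [0.5249 0.1874 0.1247] F [-3.6  1.4  2.6] t 16.3 w 0.146
rot/row 0.012
[[[-0.002, -0.009, 0.008, -0.18, 0.16, 0.1, 0]]]
```

View pics/w12.png

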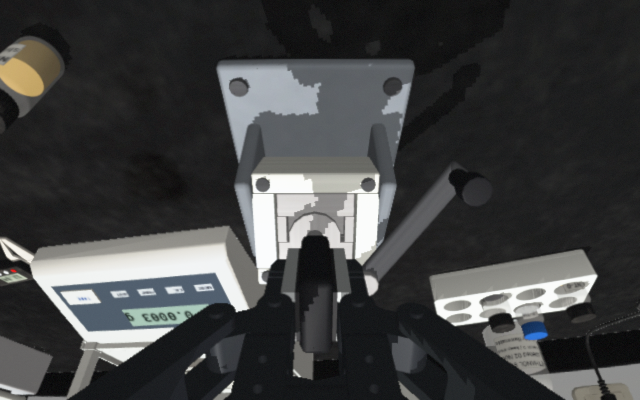

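Run:
```python
from h import *
i,im,d=load('w12')
p,M,s=cur(); print(s['q'].round(2))
c=cv2.resize(im[155:300,240:390],None,fx=5,fy=4,interpolation=cv2.INTER_CUBIC); cv2.imwrite('pics/z12.png',c)
```

```text
[ 0.5  -0.01  2.26 -0.64  0.6  -0.34]
```

View pics/z12.png

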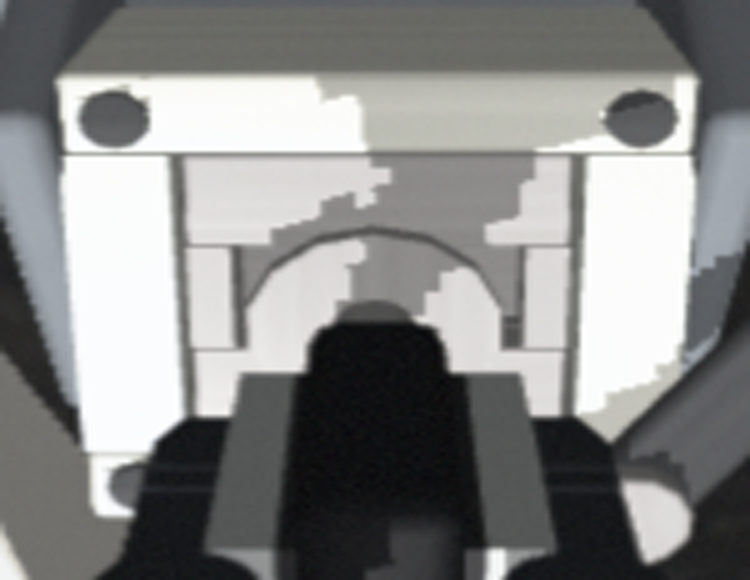

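Run:
```python
from h import *
i,im,d=load('w12')
f=lambda a:np.array([(240+x/5-.4,155+y/4-.38) for x,y in a])
n=PF[:,2]
def at(a,z): return ((onplane(i,f(a),PO+n*z/1000,n)-PO)@PF*1000).round(1)
print('screws',at([(114,118),(641,118)],0).tolist())
print('slot',at([(238,246),(523,246),(240,349),(523,349)],-1).tolist(),'plug',at([(184,155),(574,155),(186,350),(572,350)],-1).tolist())
for z in(0,4): print('flange',z,at([(372,230),(245,305),(502,305)],z).tolist())
```

```text
screws [[-28.5, -29.5, -0.0], [-28.6, 29.1, 0.0]]
slot [[-8.9, -16.3, -1.0], [-9.0, 16.5, -1.0], [7.5, -16.5, -1.0], [7.4, 16.9, -1.0]] plug [[-22.8, -22.0, -1.0], [-22.8, 21.9, -1.0], [7.7, -22.9, -1.0], [7.6, 22.7, -1.0]]
flange 0 [[-11.8, -0.8, 0.0], [-0.1, -15.6, -0.0], [-0.2, 14.2, 0.0]]
flange 4 [[-13.4, -0.8, 4.0], [-1.9, -15.3, 4.0], [-2.0, 14.0, 4.0]]
```

Emit:
arm_command([
  [[0,0,0,-0.2,0.05,-0.1,0],[0,0,0,-0.3,0,0,0],[0,0,0,-0.3,0,0,0],[0,0,0,0,0,0,0]],
])

```text
time: 16.75
tool_pos: [0.5199, 0.1886, 0.1304]
tcp_rot: [0.134, 1.051, -0.235]
wrist_force: [0.4, -0.4, -0.7]
width: 0.148
```

```bash
python3 st.py; python3 go.py -1.3 2.0 75 90 1
```

```text
port [-4.   0.4 69.7] world [0.5199 0.1886 0.1304] F [ 0.4 -0.4 -0.7] t 16.75 w 0.148
rot/row 0.017
[[[-0.011, -0.01, 0.009, -0.53, 0.16, 0.26, 0]]]
```

Emit:
arm_command([
  [[-0.01,-0.01,0.009,-0.2,0.05,0.2,0],[0,0,0,-0.2,0,0,0],[0,0,0,0,0,0,0]],
])

```text
time: 17.05
tool_pos: [0.5187, 0.1885, 0.1339]
tcp_rot: [0.128, 1.043, -0.223]
wrist_force: [1.5, -1.0, -2.4]
width: 0.145
```

```bash
python3 st.py; python3 go.py -2 0.6 80 90 1
```

```text
port [-3.2 -0.  73.3] world [0.5187 0.1885 0.1339] F [ 1.5 -1.  -2.4] t 17.05 w 0.145
rot/row 0.002
[[[-0.001, -0.001, 0.001, -0.67, 0.06, 0.12, 0]]]
```

Emit:
arm_command([
  [[0,0,0,-0.5,0,0.1,0],[0,0,0,-0.5,0,0,0],[0,0,0,-0.5,0,0,0],[0,0,0,0,0,0,0]],
])

```text
time: 17.45
tool_pos: [0.5112, 0.1898, 0.1478]
tcp_rot: [0.128, 1.044, -0.224]
wrist_force: [0.5, -0.8, -2.8]
width: 0.142
```

```bash
python3 st.py; python3 go.py -3 0.2 115 90 4
python3 - <<'E'
from h import *
i,im,d=snap('wrist','w13')
E
```

```text
port [-2.9 -0.6 89.2] world [0.5112 0.1898 0.1478] F [ 0.5 -0.8 -2.8] t 17.45 w 0.142
rot/row 0.001
[[[-0, -0.001, 0, -0.65, 0.02, -0.01, 0], [-0, -0.001, 0, -0.65, 0.02, -0, 0], [-0, -0.001, 0, -0.65, 0.02, -0, 0], [-0, -0.001, 0, -0.65, 0.02, -0, 0]]]
```

View pics/w13.png

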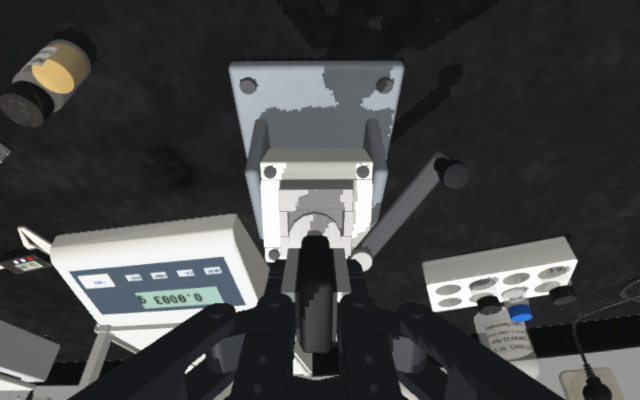

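Emit:
arm_command([
  [[0,0,0,-0.7,0,0,0],[0,0,0,-0.7,0,0,0],[0,0,0,-0.7,0,0,0],[0,0,0,-0.7,0,0,0],[0,0,0,-0.8,0,0,0],[0,0,0,-0.8,0,0,0],[0,0,0,-1,0,0,0],[0,0,0,0,0,0,0]],
])

```text
time: 18.3
tool_pos: [0.4821, 0.1971, 0.1986]
tcp_rot: [0.128, 1.045, -0.224]
wrist_force: [-0.8, -0.0, -2.2]
width: 0.144
```

```bash
python3 st.py
python3 - <<'E'
from h import *
i,im,d=snap('wrist','w14')
E
```

```text
port [ -3.4  -0.6 148.1] world [0.4821 0.1971 0.1986] F [-0.8 -0.  -2.2] t 18.3 w 0.144
```

View pics/w14.png

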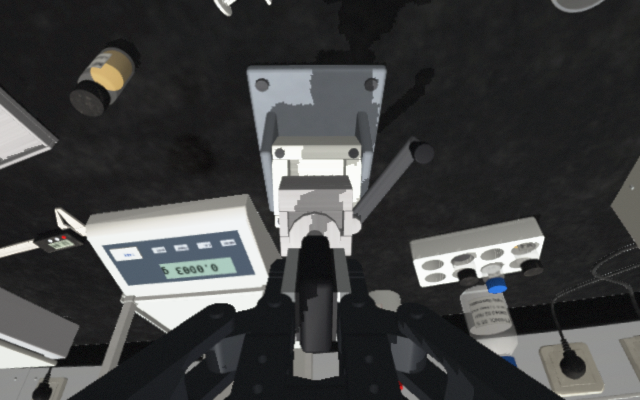

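```bash
cat > tr.py <<'E'
import sys
from h import *
x,y,z,n=map(float,sys.argv[1:5])
p,M,s=cur(); rows(p,M,np.array([x,y,z]),down(5.5),int(n),0)
D=down(5.5); print('rot left',R.from_matrix(M.T@D).as_rotvec().round(3))
E
python3 tr.py .463 -.12 .22 14
```

```text
rot/row 0.044
[[[-0.024, 0.037, 0.006, 0.07, -2.23, 0.44, 0], [-0.024, 0.037, 0.006, 0.05, -2.24, 0.39, 0], [-0.024, 0.037, 0.006, 0.02, -2.25, 0.34, 0], [-0.024, 0.037, 0.006, -0.01, -2.26, 0.28, 0], [-0.024, 0.037, 0.006, -0.03, -2.26, 0.23, 0], [-0.024, 0.037, 0.006, -0.05, -2.27, 0.17, 0], [-0.024, 0.037, 0.006, -0.07, -2.27, 0.12, 0], [-0.024, 0.037, 0.006, -0.09, -2.27, 0.06, 0], [-0.024, 0.037, 0.006, -0.11, -2.27, 0, 0], [-0.024, 0.037, 0.006, -0.12, -2.27, -0.06, 0]]]
[[[-0.024, 0.037, 0.006, -0.13, -2.27, -0.12, 0], [-0.024, 0.037, 0.006, -0.14, -2.26, -0.17, 0], [-0.024, 0.037, 0.006, -0.15, -2.26, -0.23, 0], [-0.024, 0.037, 0.006, -0.15, -2.25, -0.29, 0]]]
rot left [-0.334  0.514  0.09 ]
```

Emit:
arm_command([
  [[0,0,0,-1,0,0,0],[0,0,0,-1.5,0,0,0],[-0.024,0.037,0.006,-0.3,-2.2,0.4,0],[-0.024,0.037,0.006,-0.2,-2.2,0.4,0],[-0.024,0.037,0.006,0,-2.2,0.4,0],[-0.024,0.037,0.006,0,-2.3,0.4,0],[-0.024,0.037,0.006,0,-2.3,0.3,0],[-0.024,0.037,0.006,0,-2.3,0.3,0],[-0.024,0.037,0.006,0,-2.3,0.3,0]],
])

```text
time: 19.25
tool_pos: [0.4594, 0.0396, 0.2397]
tcp_rot: [0.013, 1.325, -0.066]
wrist_force: [1.2, -0.6, -3.1]
width: 0.143
```

```bash
python3 st.py; python3 tr.py .463 -.12 .22 8
```

```text
port [  31.  -158.8  175.7] world [0.4594 0.0396 0.2397] F [ 1.2 -0.6 -3.1] t 19.25 w 0.143
rot/row 0.036
[[[-0.018, 0.03, 0.006, 0.33, -1.98, 0.08, 0], [-0.018, 0.03, 0.006, 0.32, -1.99, 0.05, 0], [-0.018, 0.03, 0.006, 0.31, -1.99, 0.02, 0], [-0.018, 0.03, 0.006, 0.29, -1.99, -0, 0], [-0.018, 0.03, 0.006, 0.28, -1.99, -0.03, 0], [-0.018, 0.03, 0.006, 0.27, -1.99, -0.06, 0], [-0.018, 0.03, 0.006, 0.26, -1.99, -0.09, 0], [-0.018, 0.03, 0.006, 0.25, -1.99, -0.12, 0]]]
rot left [-0.147  0.243  0.047]
```

Emit:
arm_command([
  [[-0.018,0.03,0.006,0.3,-2,0.1,0],[-0.018,0.03,0.006,0.3,-2,0,0],[-0.018,0.03,0.006,0.3,-2,0,0],[-0.018,0.03,0.006,0.3,-2,0,0],[-0.018,0.03,0.006,0.3,-2,0,0],[-0.018,0.03,0.006,0.3,-2,0,0],[-0.018,0.03,0.006,0.3,-1.8,-0.1,0],[0,0,0,0,0,0,0],[0,0,0,0,0,0,0]],
])

```text
time: 20.15
tool_pos: [0.4631, -0.1091, 0.2259]
tcp_rot: [-0.068, 1.542, 0.057]
wrist_force: [-0.8, -0.2, -2.9]
width: 0.14
```

```bash
python3 st.py; python3 tr.py .463 -.12 .15 3
```

```text
port [  58.4 -302.3  143.9] world [ 0.4631 -0.1091  0.2259] F [-0.8 -0.2 -2.9] t 20.15 w 0.14
rot/row 0.011
[[[-0.005, 0.009, 0.003, 2.53, -0.34, -0.1, 0], [-0.005, 0.009, 0.003, 2.53, -0.35, -0.08, 0], [-0.005, 0.009, 0.003, 2.53, -0.35, -0.06, 0]]]
rot left [-0.016  0.027  0.008]
```

Emit:
arm_command([
  [[-0.005,0.009,0.003,2.4,-0.4,-0.1,0],[-0.005,0.009,0.003,2.4,-0.4,-0.1,0],[-0.005,0.009,0.003,2,-0.3,-0.1,0],[0,0,0,0,0,0,0],[0,0,0,0,0,0,0]],
])

```text
time: 20.65
tool_pos: [0.4639, -0.1178, 0.1595]
tcp_rot: [-0.078, 1.563, 0.077]
wrist_force: [1.1, -1.0, -2.7]
width: 0.14
```

```bash
python3 st.py; python3 tr.py .463 -.12 .11 3
python3 - <<'E'
from h import *
snap('wrist','w15'); snap('side','s15'); i,im,d=snap('top','t15')
c=cv2.resize(im[150:260,280:430],None,fx=5,fy=5,interpolation=cv2.INTER_CUBIC); cv2.imwrite('pics/z15.png',c)
E
```

```text
port [  27.7 -310.5   85. ] world [ 0.4639 -0.1178  0.1595] F [ 1.1 -1.  -2.7] t 20.65 w 0.14
rot/row 0.002
[[[0.001, 0.002, 0, 1.65, -0.07, -0.05, 0], [0.001, 0.002, 0, 1.65, -0.07, -0.05, 0], [0.001, 0.002, 0, 1.65, -0.07, -0.04, 0]]]
rot left [0.003 0.007 0.001]
```

View pics/w15.png

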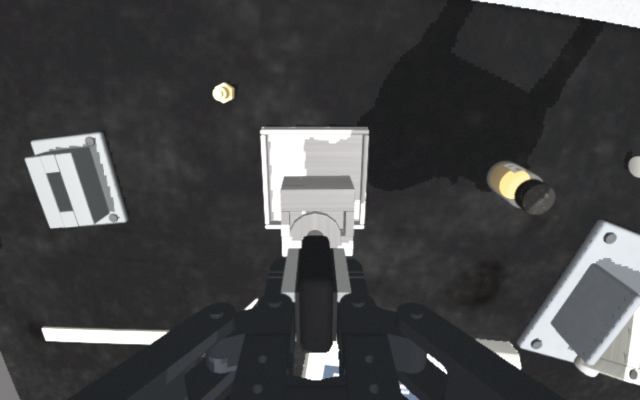

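View pics/z15.png

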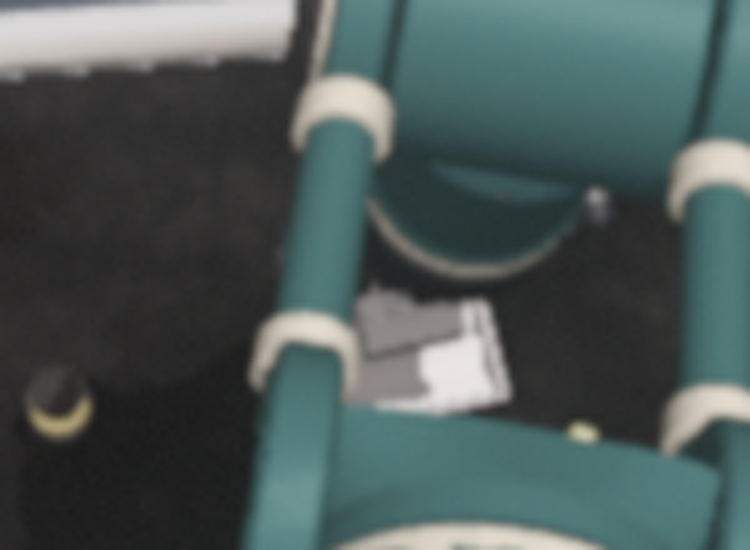

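Run:
```python
from h import *
i,im,d=load('w15')
W=onz(i,[(261,127.5),(368.5,127.5)],.014); print(W); u=(W[1]-W[0])[:2]; print(np.linalg.norm(u),np.degrees(np.arctan2(u[1],u[0])))
m=(W[0]+W[1])[:2]/2; n=np.array([u[1],-u[0]])/np.linalg.norm(u); print('tray c',m+n*.042)
z=.1595-.1006+.03
print('plug top near edge',onz(i,[(282,190),(354,190)],z), onz(i,[(282,177),(354,177)],z))
```

```text
[[ 0.42424668 -0.16437048  0.014     ]
 [ 0.41612504 -0.08240593  0.014     ]]
0.08236594333215728 95.6588095810575
tray c [ 0.46198118 -0.11924682]
plug top near edge [[ 0.44697187 -0.13964129  0.0889    ]
 [ 0.44280506 -0.09777992  0.0889    ]] [[ 0.43906273 -0.14016591  0.0889    ]
 [ 0.43495232 -0.09884882  0.0889    ]]
```

Emit:
arm_command([
  [[0,0.002,0,1.6,0,-0.1,0],[0,0.002,0,1.6,0,0,0],[0,0.002,0,1,0,0,0],[0,0,0,0,0,0,0]],
])

```text
time: 21.2
tool_pos: [0.468, -0.1188, 0.123]
tcp_rot: [-0.082, 1.557, 0.074]
wrist_force: [-0.3, -0.3, -2.9]
width: 0.139
```

```bash
python3 st.py; python3 tr.py .463 -.119 .105 1
```

```text
port [  13.  -310.5   51.3] world [ 0.468  -0.1188  0.123 ] F [-0.3 -0.3 -2.9] t 21.2 w 0.139
rot/row 0.014
[[[0.004, 0.013, 0.006, 1.79, 0.04, -0.52, 0]]]
rot left [0.004 0.013 0.006]
```

Emit:
arm_command([
  [[0.004,0.013,0.006,0.6,0,-0.5,0],[0,0,0,0.4,0,0,0],[0,0,0,0.3,0,0,0],[0,0,0,0,0,0,0]],
])

```text
time: 21.6
tool_pos: [0.4644, -0.1198, 0.1114]
tcp_rot: [-0.075, 1.567, 0.074]
wrist_force: [0.1, -0.5, -3.3]
width: 0.144
```

```bash
python3 st.py; python3 tr.py .463 -.119 .105 1
```

```text
port [   4.5 -312.3   42.9] world [ 0.4644 -0.1198  0.1114] F [ 0.1 -0.5 -3.3] t 21.6 w 0.144
rot/row 0.002
[[[-0.001, 0.002, 0.001, 0.63, 0.09, -0.13, 0]]]
rot left [-0.001  0.002  0.001]
```

Emit:
arm_command([
  [[0,0,0,0.3,0,-0.1,0],[0,0,0,0.3,0,0,0],[0,0,0,0.2,0,0,0],[0,0,0,0,0,0,0]],
])

```text
time: 22.0
tool_pos: [0.4644, -0.1203, 0.1037]
tcp_rot: [-0.076, 1.565, 0.073]
wrist_force: [-0.7, -1.1, -1.0]
width: 0.144
```

```bash
python3 st.py
```

```text
port [   0.8 -312.8   36.2] world [ 0.4644 -0.1203  0.1037] F [-0.7 -1.1 -1. ] t 22.0 w 0.144
```

Emit:
arm_command([
  [[0,0,0,0.2,0,0,0],[0,0,0,0.2,0,0,0],[0,0,0,0.1,0,0,0],[0,0,0,0,0,0,0]],
])

```text
time: 22.4
tool_pos: [0.4646, -0.1206, 0.0991]
tcp_rot: [-0.076, 1.565, 0.073]
wrist_force: [-0.7, -1.2, -1.0]
width: 0.142
```

```bash
python3 st.py
```

```text
port [  -1.3 -313.    32.1] world [ 0.4646 -0.1206  0.0991] F [-0.7 -1.2 -1. ] t 22.4 w 0.142
```

Emit:
arm_command([
  [[0,0,0,0.1,0,0,0],[0,0,0,0.08,0,0,0]],
])

```text
time: 22.6
tool_pos: [0.4647, -0.1206, 0.0974]
tcp_rot: [-0.077, 1.565, 0.073]
wrist_force: [0.1, -0.5, -0.7]
width: 0.146
```

```bash
python3 st.py;  python3 - <<'E'
from h import *
snap('wrist','w16')
E
```

```text
port [  -2.1 -313.    30.5] world [ 0.4647 -0.1206  0.0974] F [ 0.1 -0.5 -0.7] t 22.6 w 0.146
```

View pics/w16.png

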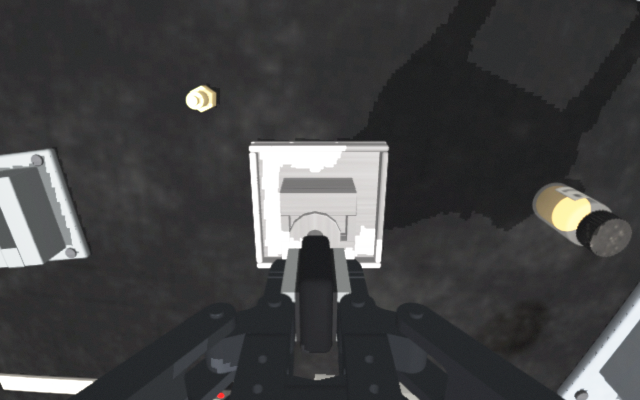

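Emit:
arm_command([
  [[0,0,0,0,0,0,0.18],[0,0,0,0,0,0,0.25],[0,0,0,0,0,0,0.4],[0,0,0,0,0,0,0.6],[0,0,0,0,0,0,0.6],[0,0,0,-0.5,0,0,0.6]],
])

```text
time: 23.25
tool_pos: [0.4658, -0.1207, 0.1029]
tcp_rot: [-0.077, 1.563, 0.073]
wrist_force: [-1.5, 0.6, -0.3]
width: 0.6
```

```bash
python3 st.py;  python3 - <<'E'
from h import *
snap('wrist','w17')
E
```

```text
port [   1.6 -312.9   34.7] world [ 0.4658 -0.1207  0.1029] F [-1.5  0.6 -0.3] t 23.25 w 0.6
```

View pics/w17.png

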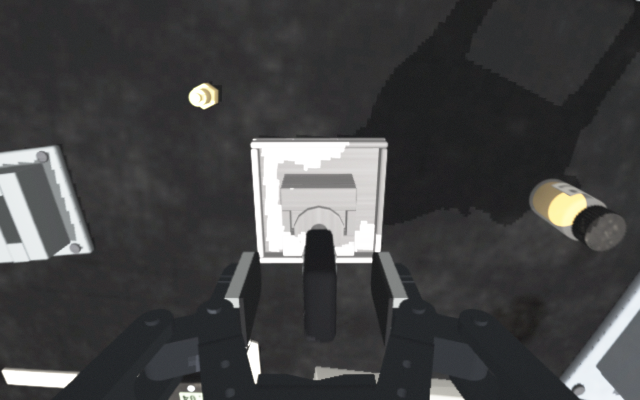

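Released; the plug stands in the tray with the puller upright in it at (319,235). Rising clear.

Emit:
arm_command([
  [[0,0,0,-2,0,0,0.6],[0,0,0,-3,0,0,0.6],[0,0,0,-4,0,0,0.6],[0,0,0,-4,0,0,0.6],[0,0,0,-3,0,0,0.6],[0,0,0,0,0,0,0.6],[0,0,0,0,0,0,0.6]],
])

```text
time: 24.0
tool_pos: [0.4646, -0.1203, 0.2716]
tcp_rot: [-0.077, 1.56, 0.072]
wrist_force: [0.1, 0.0, -0.9]
width: 0.597
```

```bash
python3 st.py;  python3 - <<'E'
from h import *
snap('wrist','w18'); i,im,d=snap('side','s18')
c=cv2.resize(im[140:300,180:420],None,fx=3.3,fy=3.3,interpolation=cv2.INTER_CUBIC); cv2.imwrite('pics/z18.png',c)
E
```

```text
port [  84.8 -312.8  181.5] world [ 0.4646 -0.1203  0.2716] F [ 0.1  0.  -0.9] t 24.0 w 0.597
```

View pics/w18.png

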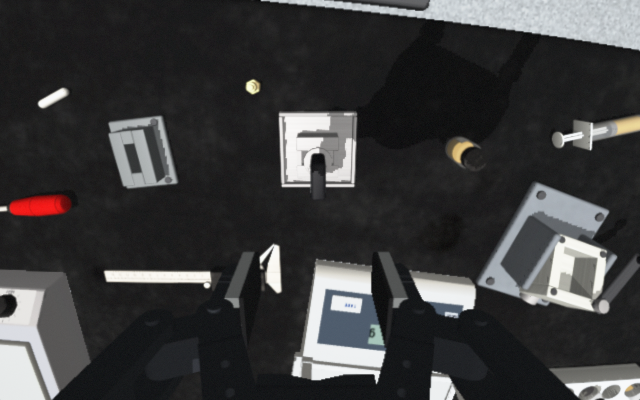

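View pics/z18.png

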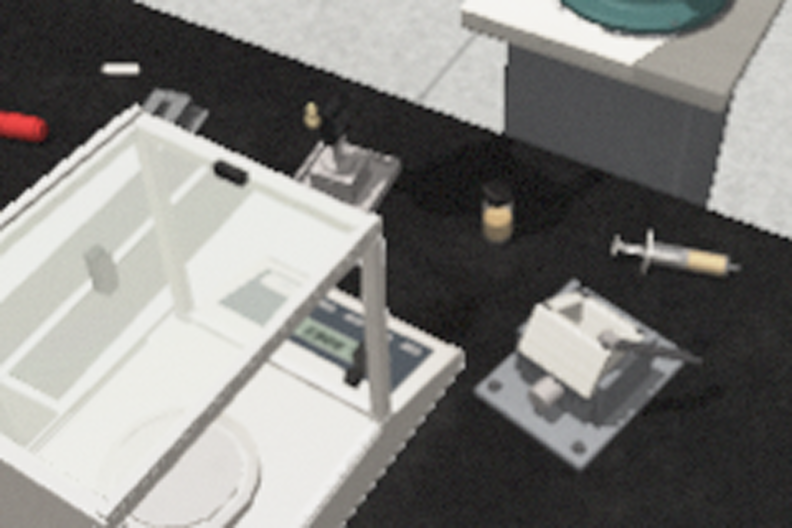

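All good: the plug stands in the tray, the puller is upright in it, the port is empty, and the vial and fitting are undisturbed.

```bash
python3 -c "
from h import *
print(bot.finish_job())"
```

```text
the job is handed in; nothing more can be done
None
```

The job is done and handed in at about 24 s of the 58 s allowed. I swung the keeper aside to the left and took the puller out of its stand. Then I seated its foot on the hollow's floor, turned it 90°, pulled the plug out along the port's axis and set it upright in the tray. I let go only after the plug's weight had come off the wrist.

**Last checks:** The final wrist and side pictures show the plug upright in the tray with the puller standing in it, still turned 90°. The port is empty, the vial and fitting are standing where they were, and the gripper is well clear.

**Disagreements and weak points:**
- **Seating push:** testing that the foot was fully down briefly reached about 95 N at the wrist, under the 120 N limit but higher than I meant. I backed off at once.
- **Alignment:** the wrist camera disagreed with the arm's readings by 1 to 3 mm when lining up the foot. I followed the camera's relative measurement and the foot went in without resistance.
- **Lock:** after setting down, I lowered the puller so its foot rests near the hollow's floor. It is still turned, but no longer lifted into the recess.

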